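Park the paint marker cap-down under the wire riser

ROBOT

A 6-joint arm with a two-finger parallel gripper is mounted at the origin on the work surface. World frame = base frame: x ahead of the robot, y to its left, z up, the work surface at z = 0. Lengths are in mm, angles in rad, forces in N, time in s.
With the tool pointing down it reaches from about 300 to 825 mm from the base axis. Payload 5.4 kg.
Tool frame: the origin (TCP) lies midway between the tips of the shut fingers; the grasp point (between the pads) lies 19 mm behind it (hold_point_z is the distance from the TCP to the grasp point, in mm); y points along the fingers, x is the direction in which the jaws open and shut, and the axes are right-handed (so a half turn about y gives the same grasp; the last joint's range is limited). The gripper opens to 92 mm and grips with 3 to 60 N. Pads are 20 mm wide; open, the fingers measure 128 mm over their backs; the gripper's body (75 mm by 189 mm) begins 69 mm behind the grasp point.
Start: joints at [1.016, 0.158, 1.597, -0, 1.386, -0.21], TCP at [194.364, 541.137, 214.601] pointing down, gripper open.
Joint ranges: [-2.91, 2.91], [-0.94, 2.29], [0.18, 2.7], [-1.29, 4.43], [0.17, 2.64], [-3, 3]. Speed limits (rad/s): [2.57, 2.57, 3.14, 3.14, 3.14, 3.14].

INTERFACE

Orientations are given as a unit quaternion [w, x, y, z].
In Python, from workcell import get_state, snapshot, close_job, silhouettes, hold_point_z gives the robot as it stands.
- The arm moves only by the tool move_arm, never from a script. Its argument "motion" is a list of rows, each an object of numbers: "tx", "ty", "tz": the shift along the tool's x, y, z in units of 25 mm (1.0 is 25 mm); "ax", "ay", "az": the turn, a rotation vector about the tool's x, y, z in units of 6 degrees (1.0 is 6 degrees); "jaw": the closure, from -1 (fully open) to 1 (shut), so that 0 is half open. In form: [{"tx": .., "ty": .., "tz": .., "ax": .., "ay": .., "az": .., "jaw": ..}, ...]. A call has 1 to 20 rows; each row is the pose to reach, as a shift and turn from the pose measured when the call began, along the tool's axes at that moment; what a row does not reach only later rows make up. A row lasts 1/12 s, in which the tool goes at most 41.7 mm and 7.16 degrees, less where a joint would pass 70% of its speed; a pose out of reach is approached as far as the arm can. A call with a gripper value outside its range is refused whole. The fingers move at their own pace and stop on an object; the grip force is fixed at half the most. Time passes only in rows, so rows that repeat a pose let the fingers close. It gives the time, the measured TCP pose, the force and the opening at its end, in the units of the state.
- get_state(): the state, without advancing time (a new reading comes with each control period).
- snapshot(name): name is "scene" or "top" or "wrist"; returns a dict with "img" (384x512x3 uint8, blue, green, red), "z_map" (384x512 float32, mm along the optical axis (not along the pixel's ray), 0 where there is no reading), "K" (3x3 intrinsics, pixels), "world_to_cam" (4x4, takes a point from world to camera coordinates); the wrist camera has in their place "tool_from_camera" (4x4, takes a point from camera to tool coordinates, whose origin is the TCP and whose axes are the tool frame's). Camera axes: x right, y up, looking along -z (the intrinsics and any distortion apply to the point x, -y, -z); pixel columns grow to the right and rows downward; lengths in mm; the calibration is good to about 2 mm. A picture is of the moment at which its call begins: read the wrist's pose just before it.
- close_job(): hands the job in, once; it reports no verdict.
Trained networks look in a picture, given as the dict that the camera call returned (one of the last four; its "shot" number tells which), for a name from the list of things; names that differ only in an ending like _2 or _b are one class to them, and where a whole thing is asked for, a point or a joint stands for the part that bears it (a point fixed in the world has none). Each returns a list of dicts, best first, with "score" (0 to 1); they miss things now and then, are a little off and sometimes report something else, mostly with a low value. They report only what shows in the picture. A call takes as long as a camera call. They do not tell look-alikes from the thing itself.
- silhouettes(query, picture): "pixels" (384x512 bool, what is visible of it) and "location" ([column, row] in pixels, amid what is visible of it).
The state is a dict: "t": time; "q": joint angles; "dq": joint speeds; "joint_torque": joint torques, N m; "eef_pos": TCP position; "tool_rot": TCP orientation; "force": force on the tool from outside, world axes, zero at the start; "torque": the same for the moment, N m; "finger_gap": opening from 0.0 (shut) to 1.0 (fully open).
Only numpy, scipy, OpenCV 4.12 (cv2) and the standard library are available. Lean on these libraries where they do the work, as an engineer would, in place of code of your own. Each camera call takes 0.05 s, during which the arm holds its last target.

TASK

Pick up the marker lying beside the grey crate, press one of its ends on the dark rubber mat while you hold it slanting so that it pivots in the fingers, and stand it upright on its cap on the orange tile of the tray under the wire riser, then let go. Once picked up, do not lay it down loose anywhere else, and leave the glue sticks, sunglasses and tape where they are.

Things in the scene. Friction and masses are not known exactly. Their poses are not given: they have to be found in the camera images.
- marker_mid (a point): Centre of the paint marker: a square bar 30 x 30 x 148 mm, 70 to 120 g, flat at both ends; orange cap (45 mm) at one end, white barrel, orange tail band at the other. Balances 6 mm from its centre towards the cap. z runs along it from cap to tail. It starts flat on the table, tail end 15 to 25 mm from the crate's long side and square to it, cap pointing away. It can stand on its cap.
- marker_pads (a point): Centre of the marker between its two round black thumb pads (12 mm diameter, 2 mm proud, so 34 mm across them), 80 mm from the cap end and 68 mm from the tail end, on its two upright side faces as it lies. Pinched across these pads it pivots about the line through them. Same axes as marker_mid.
- marker_cap (a point): Centre of the flat end face of the marker's cap, 74 mm from marker_mid; same axes.
- crate: Grey stacking crate of orange sunglasses, fixed, 300 mm (its x) by 200 mm (its y), 147 mm high; origin at the centre of its underside, z up. The marker lies off its -y side; the crate keeps the gripper from leaning over the marker's tail there.
- bay (a point): Centre of the top face of the orange tile, 60 x 60 mm, 5 mm above the table, where the marker must stand. It lies in one of the tray's three bays; a bay is 76 mm (x) by 81 mm (y) inside, its rim 12 mm above the table. x points away from the robot, square to the riser's front; y along the riser.
- riser: Steel wire shelf over the grey tray, fixed; origin on the table under the middle bay, axes as bay. Bays at y = -85, 0, +85 mm. 6 mm wires along y, centres 240 mm up, at x = -33 to 92 mm every 25 mm: no room for a gripper pointing straight down, so lean it back 35 to 50 degrees towards the robot and enter from the open front (-x). 8 mm legs at x = -33 and 92, y = -165 and 165 mm.
- glue_blue: Glue stick with blue cap, standing loose in another bay, 31 mm diameter, 90 mm high; origin at its foot. Leave alone.
- glue_green: Glue stick with green cap, standing loose in the remaining bay, same size; origin at its foot. Leave alone.
- sunglasses: Folded orange sunglasses lying loose, 140 mm long (y), 30 mm deep (x), 44 mm high; origin under the lenses' middle. Leave alone.
- tape: Roll of brown tape lying flat, 90 mm diameter, 48 mm high; origin at centre of its underside. Leave alone.
- mat: Dark rubber mat, fixed, 180 mm (x) by 110 mm (y), top 3 mm above the table; origin at the centre of its underside. If the gripper, pinching the marker across its thumb pads with about 20 N, leans so that the tail is lower, and pushes down here until the marker is flat on the mat in the still shut fingers, the marker turns in the fingers by the angle of lean. The crate leaves no room for such a lean at the start.
Not all that is in view belongs to the job. What is meant by the part that bears bay is not green, pink or turquoise, and is the smaller of those in its own colour.

How it is judged (in metres and radians):
On the way:
1. the marker, held in the fingers and carried off its start, is pressed with one end on the rubber mat while slanting at least 13 degrees (contact over 1 N) (contact force between the fingers and marker above 1 N and contact force between marker and mat above 1 N and distance of marker_mid from where it was at the start of the episode above 0.04 m and (angle between marker_mid's own z axis and vertical below 1.34 rad or angle between marker_mid's own z axis and vertical above 1.8 rad)), for 0.1 s.
At the end, for the whole second after the job is handed in: The marker stands at rest on its cap, within 6 degrees of upright, cap centre within 22 mm of the orange tile's centre and on the tile, released (angle between marker_mid's own z axis and vertical below 0.1 rad and horizontal distance between marker_cap and bay below 0.022 m and z of marker_cap in the frame of bay between -0.006 and 0.004 m and linear speed of marker below 0.02 m/s and contact force between the fingers and marker below 0.1 N); the robot touches nothing.
It fails at once if the marker is laid down loose away from where it first lay (over 80 mm) (distance of marker_mid from where it was at the start of the episode above 0.08 m and angle between marker_mid's own z axis and vertical above 1.2 rad and height (world z) of marker_mid below 0.035 m and contact force between the fingers and marker below 0.05 N).
It fails at once if a glue stick is shifted over 25 mm or tipped (distance of any of glue_blue, glue_green from where it was at the start of the episode above 0.025 m or angle between any of glue_blue, glue_green's own z axis and vertical above 0.4 rad).
It fails at once if the sunglasses or the tape are shifted over 25 mm (distance of any of sunglasses, tape from where it was at the start of the episode above 0.025 m).
It also fails if it takes over 62 s, if anything falls off the work surface, if the arm or the gripper's body presses on something with over 40 N, if the wrist force passes 120 N, or if a joint passes its speed limit or range.

## Working session

There is one attempt and no reset: what is moved stays moved. The work goes in short steps, Python scripts to look and compute and a tool call to move; the robot and the scene stay as the last step left them, time stands still between calls to the robot, and variables do not carry over. Pictures are saved under pics/ and viewed, and the job is handed in when it is done.

Besides the shell and the picture viewer there is one more tool, called after "Emit:" in YAML: its name, and indented under it one key for each argument. move_arm: Moves the arm, as the interface text tells. Its arguments: {"type":"object","properties":{"motion":{"type":"array"}},"required":["motion"]}

```bash
mkdir -p pics; ls
cat > h.py <<'E'
import numpy as np, cv2
from workcell import *
from scipy.spatial.transform import Rotation as R
def rot(q): return R.from_quat([q[1],q[2],q[3],q[0]]).as_matrix()
def pts(s,st=None):
    z=s["z_map"];K=s["K"];v,u=np.mgrid[0:384,0:512]
    x=(u-K[0,2])/K[0,0]*z; y=(v-K[1,2])/K[1,1]*z
    P=np.stack([x,-y,-z,np.ones_like(z)],-1)
    if "world_to_cam" in s: T=np.linalg.inv(s["world_to_cam"])
    else:
        A=np.eye(4);A[:3,:3]=rot(st["tool_rot"]);A[:3,3]=st["eef_pos"];T=A@s["tool_from_camera"]
    W=P@T.T
    W=W[...,:3];W[z==0]=np.nan
    return W
E
python3 - <<'E'
from h import *
st=get_state();print(st)
for n in ["scene","top","wrist"]:
    s=snapshot(n);cv2.imwrite(f"pics/{n}0.png",s["img"]);print(n,s.keys(),s["K"])
    np.savez(f"{n}0.npz",**{k:v for k,v in s.items()})
print(hold_point_z)
E
```

```text
pics
{'t': 0.0, 'q': array([ 1.01589311e+00,  1.59038370e-01,  1.59820873e+00,  2.19639250e-05,
        1.38618438e+00, -2.10128471e-01]), 'dq': array([-0.00013538, -0.00027339,  0.00036873,  0.00034109, -0.00019616,
       -0.00087687]), 'joint_torque': array([ 1.89113394e-03, -3.85549808e+01, -3.22114563e+01,  7.04437564e-02,
        3.75360344e-02, -1.59503129e-04]), 'eef_pos': array([194.04009118, 540.61998903, 213.63668538]), 'tool_rot': array([-0.57810915,  0.57860489,  0.40621921, -0.40742134]), 'force': array([ 0.01502855, -0.67834517,  0.4630545 ]), 'torque': array([-0.02460513, -0.02784756, -0.04198345]), 'finger_gap': 1.0010970857871737}
scene dict_keys(['img', 'z_map', 'K', 'world_to_cam', 'shot']) [[387.02141057   0.         256.04524776]
 [  0.         387.02141057 195.28336964]
 [  0.           0.           1.        ]]
top dict_keys(['img', 'z_map', 'K', 'world_to_cam', 'shot']) [[371.96171418   0.         251.2258707 ]
 [  0.         371.96171418 182.56366832]
 [  0.           0.           1.        ]]
wrist dict_keys(['img', 'z_map', 'K', 'tool_from_camera', 'shot']) [[294.96769884   0.         257.20528172]
 [  0.         294.96769884 188.88663907]
 [  0.           0.           1.        ]]
18.700000000000003
```

View pics/scene0.png

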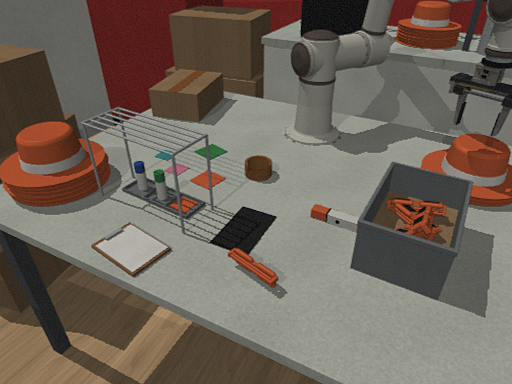

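View pics/top0.png

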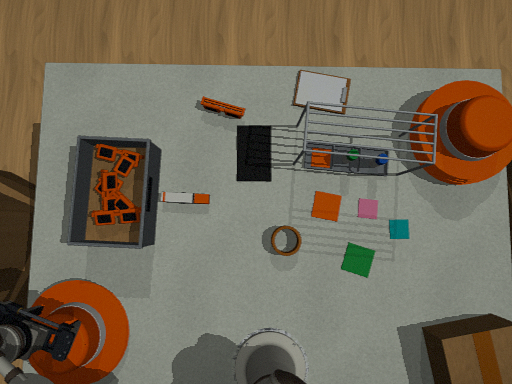

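View pics/wrist0.png

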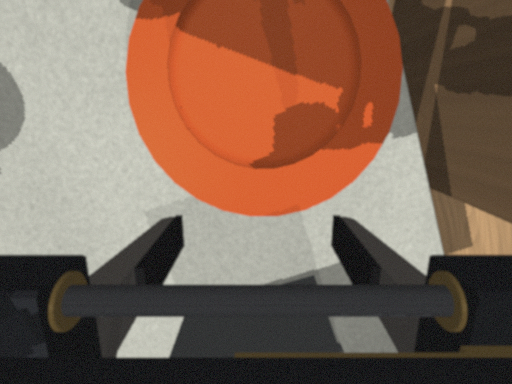

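Run:
```python
from h import *
st=get_state();print(rot(st["tool_rot"]).round(3))
s=snapshot("top");W=pts(s)
out={}
for q in ["marker_mid","crate","bay","riser","glue_blue","glue_green","sunglasses","tape","mat"]:
    for r in silhouettes(q,s)[:4]:
        p=r["pixels"];w=W[p];w=w[~np.isnan(w[:,0])]
        c,sz,a=cv2.minAreaRect(w[:,:2].astype(np.float32)) if len(w)>3 else (0,0,0)
        print(q,round(r["score"],2),np.round(r["location"]),p.sum(),np.median(w,0).round(1),np.round(c,1),np.round(sz,1),round(a,1), "z5-95",np.percentile(w[:,2],[5,95]).round())
```

```text
[[ 0.338 -0.001 -0.941]
 [ 0.941 -0.001  0.338]
 [-0.001 -1.     0.   ]]
marker_mid 0.58 [185. 200.] 480 [510.1 268.1  29.2] [511.2 269. ] [149.   32.3] 87.9 z5-95 [24. 32.]
crate 0.72 [114. 191.] 9408 [518.3 465.5  89.2] [529.6 495.8] [282.2 353.5] 88.4 z5-95 [ 50. 147.]
bay 0.94 [357. 258.] 736 [ 327.6 -269.4    1.2] [ 327.1 -269.2] [85.2 82.9] 72.4 z5-95 [-2.  5.]
bay 0.93 [326. 204.] 705 [ 491.4 -173.8    1.5] [ 491.5 -172.8] [88.2 85.2] 77.1 z5-95 [-2.  5.]
bay 0.93 [367. 208.] 339 [ 486.9 -303.3    0.7] [ 486.8 -302.7] [60.3 60.8] 84.3 z5-95 [-3.  5.]
bay 0.76 [321. 160.] 305 [ 639.2 -155.1    3.9] [ 643.8 -149.4] [70.3 59.3] 89.9 z5-95 [0. 8.]
riser 0.95 [359. 149.] 4016 [ 659.1 -265.1   88.9] [ 705.9 -280.5] [423.8 227.2] 87.2 z5-95 [ -2. 244.]
glue_blue 0.51 [376. 161.] 99 [ 622.8 -311.7   65.4] [ 624.9 -315.7] [23.5 14.6] 65.1 z5-95 [17. 93.]
glue_green 0.49 [350. 161.] 115 [ 635.2 -228.4   87.7] [ 634.5 -222.1] [29.6 79.1] 30.6 z5-95 [ 24. 140.]
sunglasses 0.79 [223. 109.] 505 [795.3 161.   37.4] [803.9 162.8] [150.6  43.1] 72.9 z5-95 [ 1. 44.]
tape 0.9 [292. 251.] 342 [380.  -43.8  45.5] [384.2 -41.3] [87.7 87.6] 46.2 z5-95 [ 1. 50.]
mat 0.74 [254. 153.] 1976 [656.   60.3   2.2] [658.5  58. ] [182.8 115.8] 1.1 z5-95 [-2.  6.]
mat 0.28 [184. 199.] 471 [508.7 268.6  29.1] [508.6 268.9] [143.3  32.6] 87.9 z5-95 [24. 32.]
```

Run:
```python
from h import *
s=snapshot("top");W=pts(s);img=s["img"];hsv=cv2.cvtColor(img,cv2.COLOR_BGR2HSV)
def rep(n,m):
    w=W[m];w=w[~np.isnan(w[:,0])]
    c,sz,a=cv2.minAreaRect(w[:,:2].astype(np.float32));print(n,len(w),np.round(c,1),np.round(sz,1),round(a,1),np.median(w,0).round(1),"mean",w.mean(0).round(1))
    return w
def sil(q,i=0): return silhouettes(q,s)[i]["pixels"]
m=sil("marker_mid"); w=rep("marker",m&(W[...,2]>22))
u,S,V=np.linalg.svd(w[:,:2]-w[:,:2].mean(0),full_matrices=False);print("axis",V[0],"deg",np.degrees(np.arctan2(V[0,1],V[0,0])))
org=m&(hsv[...,0]<15)&(hsv[...,1]>120)
w=rep("cap",org&(W[...,2]>22))
rep("tape",sil("tape")&(W[...,2]>40))
m=(np.abs(W[...,2]-147)<6)&(W[...,1]>250); rep("crate rim",m)
m=(hsv[...,2]<70)&(np.abs(W[...,0]-658)<120)&(np.abs(W[...,1]-58)<80)&(np.abs(W[...,2])<12); rep("mat",m)
m=(np.abs(W[...,2]-240)<8)&(W[...,1]<0)&(W[...,0]>500); w=rep("riser top",m)
# orange tile
m=(hsv[...,0]<15)&(hsv[...,1]>120)&(np.abs(W[...,0]-640)<50)&(np.abs(W[...,1]+150)<50)&(W[...,2]<20); w=rep("tile",m)
print(w.min(0),w.max(0))
m=(np.abs(W[...,2]-40)<8)&(W[...,0]>720)&(W[...,1]>80)&(W[...,1]<260); rep("glasses",m)
cv2.imwrite("pics/topriser.png",cv2.resize(img[80:260,230:450],None,fx=3.4,fy=3.2,interpolation=cv2.INTER_CUBIC))
s=snapshot("scene");cv2.imwrite("pics/sceneriser.png",cv2.resize(s["img"][90:250,70:290],None,fx=3.4,fy=3.4,interpolation=cv2.INTER_CUBIC))
W=pts(s);hsv=cv2.cvtColor(s["img"],cv2.COLOR_BGR2HSV)
m=(hsv[...,0]<15)&(hsv[...,1]>120)&(np.abs(W[...,0]-640)<50)&(np.abs(W[...,1]+150)<50)&(W[...,2]<20); w=rep("tile scene",m)
m=(np.abs(W[...,2]-240)<8)&(W[...,1]<0)&(W[...,0]>500); rep("riser top scene",m)
m=(hsv[...,2]<70)&(np.abs(W[...,0]-658)<120)&(np.abs(W[...,1]-58)<80)&(np.abs(W[...,2])<12); rep("mat",m)
m=silhouettes("marker_mid",s)
for r in m[:1]: rep("marker scene",r["pixels"]&(W[...,2]>22))
```

```text
marker 465 [510.  270.9] [148.2  29.9] 88.1 [510.  269.4  29.2] mean [509.7 270.4  29.2]
axis [-0.03519283 -0.99938054] deg -92.0168169198699
cap 162 [509.1 267.5] [141.2  28.6] 88.3 [508.4 222.   29.1] mean [508.  233.4  29. ]
tape 206 [382.6 -43.1] [83.3 87. ] 0.6 [380.9 -46.2  46.6] mean [381.3 -43.2  46.6]
crate rim 1297 [517.8 459.5] [208.3 306.3] 88.3 [513.2 460.8 146.4] mean [515.2 459.6 146.2]
mat 1908 [672.   68.3] [210.6 129.3] 0.6 [657.2  59.1   2.2] mean [658.1  59.4   2.2]
riser top 2118 [ 671.8 -238. ] [338.2 132.1] 85.1 [ 671.2 -240.9  241.4] mean [ 671.1 -239.6  241.3]
tile 321 [ 645.7 -155.5] [63.5 60.5] 86.7 [ 641.3 -154.6    4.2] mean [ 642.9 -153.9    4. ]
[ 614.51340238 -188.73411379   -3.31690663] [ 676.01285349 -123.14487583   10.15914182]
glasses 380 [797.1 159. ] [139.5  29.9] 73.9 [796.1 158.   39.2] mean [796.3 158.8  39.2]
tile scene 206 [ 644.6 -157.4] [67.8 63. ] 84.7 [ 644.8 -153.5    4. ] mean [ 644.8 -154.5    3.9]
riser top scene 1501 [ 672.1 -236.9] [339.6 134.7] 85.2 [ 677.5 -217.6  241. ] mean [ 677.  -224.4  240.7]
mat 1667 [658.8  56.2] [181.  115.1] 0.8 [664.6  57.5   2. ] mean [662.1  57.8   2. ]
marker scene 395 [552.2 305. ] [233.1 103. ] 46.3 [515.4 266.4  28.2] mean [516.8 265.9  29.8]
```

View pics/topriser.png

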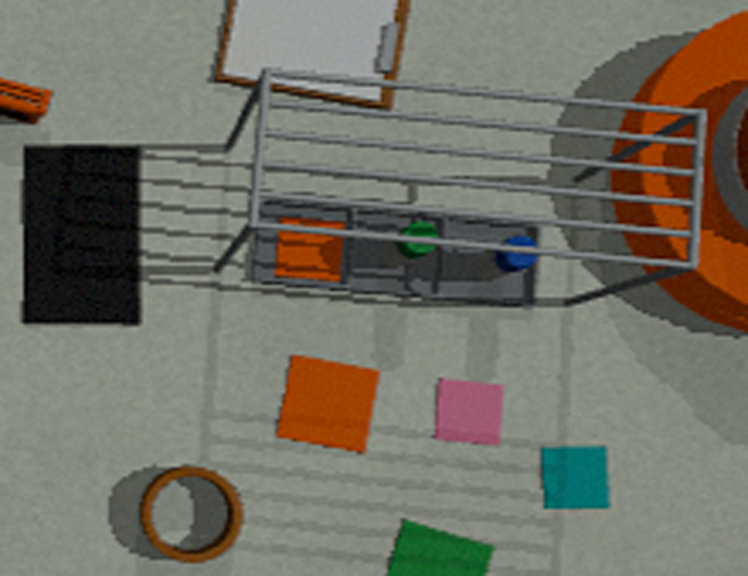

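View pics/sceneriser.png

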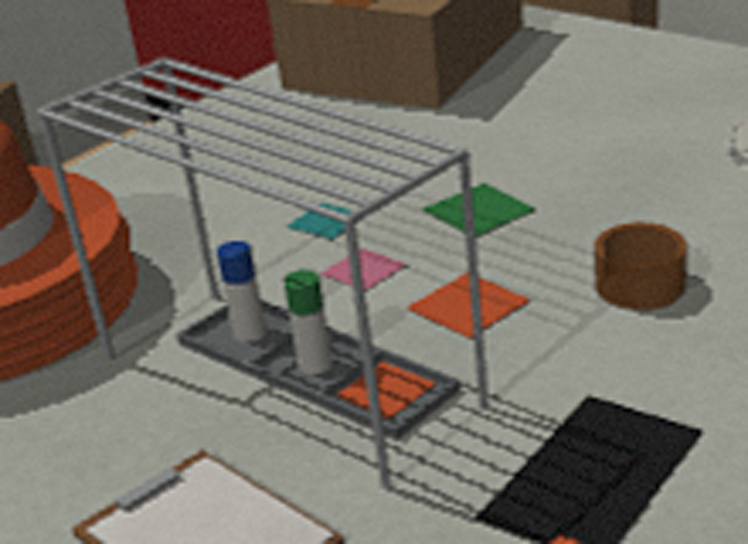

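```bash
cat >> h.py <<'E'
def plane(s,uv,z):
    K=s["K"];T=np.linalg.inv(s["world_to_cam"]);uv=np.asarray(uv,float)
    d=np.stack([(uv[:,0]-K[0,2])/K[0,0],-(uv[:,1]-K[1,2])/K[1,1],-np.ones(len(uv))],-1)@T[:3,:3].T
    o=T[:3,3];t=(z-o[2])/d[:,2];return o+t[:,None]*d
E
python3 - <<'E'
from h import *
for n in ["top","scene"]:
    s=dict(np.load(n+"0.npz"));W=pts(s);hsv=cv2.cvtColor(s["img"],cv2.COLOR_BGR2HSV)
    m=(hsv[...,0]<15)&(hsv[...,1]>120)&(np.abs(W[...,0]-640)<50)&(np.abs(W[...,1]+150)<50)&(W[...,2]<20)
    v,u=np.nonzero(m);P=plane(s,np.c_[u,v],5)
    yaw=np.radians(-4.9);x=np.array([np.cos(yaw),np.sin(yaw)]);y=np.array([-x[1],x[0]])
    a=P[:,:2]@x;b=P[:,:2]@y
    for q in [1,4]:
        la,lb=np.percentile(a,[q,100-q]),np.percentile(b,[q,100-q]); print(n,q,la.ptp() if hasattr(la,'ptp') else np.ptp(la),np.ptp(lb),(la.mean()*x+lb.mean()*y).round(1))
    # tray extents
    m=(hsv[...,1]<60)&(hsv[...,2]<110)&(np.abs(W[...,0]-645)<70)&(np.abs(W[...,1]+235)<150)&(np.abs(W[...,2]-10)<8)
    w=W[m];a=w[:,:2]@x;b=w[:,:2]@y;la,lb=np.percentile(a,[2,98]),np.percentile(b,[2,98]);print("tray",np.ptp(la),np.ptp(lb),(la.mean()*x+lb.mean()*y).round(1))
    # marker top outline
    m=(W[...,2]>20)&(W[...,2]<38)&(np.abs(W[...,0]-510)<40)&(W[...,1]>170)&(W[...,1]<350)
    v,u=np.nonzero(m);P=plane(s,np.c_[u,v],30);c,sz,an=cv2.minAreaRect(P[:,:2].astype(np.float32));print("marker",c,sz,an)
    o=m&(hsv[...,0]<15)&(hsv[...,1]>140);v,u=np.nonzero(o);P=plane(s,np.c_[u,v],30);print("orange y",np.percentile(P[:,1],[1,50,75,99]))
    w=W[np.abs(W[...,2]-240)<6];
E
```

```text
top 1 59.675308871699144 60.30514981580892 [ 645.4 -154.4]
top 4 56.61519303279158 56.71003262276548 [ 645.4 -154.1]
tray 83.17490236654044 259.7818074765545 [ 642.2 -234.3]
marker (510.5277099609375, 270.27252197265625) (146.9912872314453, 31.252004623413086) 88.03487396240234
orange y [197.45469091 222.02369705 234.71421452 336.93943591]
scene 1 60.03404890093316 60.66037995240805 [ 647.3 -155.5]
scene 4 56.235552928548486 56.908355839744644 [ 647.1 -155.2]
tray 83.93402682821352 262.05024336354154 [ 644.2 -234. ]
marker (518.0128173828125, 266.276611328125) (137.0016632080078, 42.69738006591797) 87.2619857788086
orange y [198.67318386 221.11478762 231.91448526 241.89414527]
```

```bash
cat >> h.py <<'E'
def plan(pos,Rt,st=None,nd=2):
    st=st or get_state();R0=rot(st["tool_rot"]);d=R0.T@(np.asarray(pos)-st["eef_pos"])/25
    a=np.degrees(R.from_matrix(R0.T@Rt).as_rotvec())/6
    k=["tx","ty","tz","ax","ay","az"];return {i:round(float(v),nd) for i,v in zip(k,np.r_[d,a])}
def tool(az,lean=0):
    """tool x horizontal at azimuth az deg; approach leans by lean deg towards azimuth az-90"""
    a=np.radians(az);x=np.array([np.cos(a),np.sin(a),0]);h=np.array([np.sin(a),-np.cos(a),0]);L=np.radians(lean)
    y=np.sin(L)*h-np.cos(L)*np.array([0,0,1]);return np.c_[x,y,np.cross(x,y)]
def show():
    st=get_state();M=rot(st["tool_rot"]);print("t",round(st["t"],2),"pos",st["eef_pos"].round(1),"app",M[:,1].round(3),"x",M[:,0].round(3),"q",np.round(st["q"],2),"F",st["force"].round(1),"gap",round(st["finger_gap"],3));return st
E
python3 - <<'E'
from h import *
show();print(plan([510,276,215],tool(-2)))
E
```

```text
t 0.9 pos [194.4 541.2 214.6] app [ 0.  0. -1.] x [0.338 0.941 0.   ] q [ 1.02  0.16  1.6   0.    1.39 -0.21] F [0.4 0.1 0.4] gap 1.002
{'tx': -5.72, 'ty': -0.02, 'tz': -15.47, 'ax': -0.0, 'ay': 12.04, 'az': 0.0}
```

Emit:
move_arm:
  motion:
    - {"tx": -2.9,"ty": -0.4,"tz": -7.7,"ay": 6}
    - {"tx": -2.9,"ty": -0.4,"tz": -7.7,"ay": 6}
    - {"tx": -2.9,"ty": -0.4,"tz": -7.7,"ay": 6}
    - {"tx": -2.9,"ty": -0.4,"tz": -7.7,"ay": 6}
    - {"tx": -2.9,"ty": -0.4,"tz": -7.7,"ay": 6}
    - {"tx": -5.72,"ty": 0,"tz": -15.47,"ay": 12.04}
    - {"tx": -5.72,"ty": 0,"tz": -15.47,"ay": 12.04}
    - {"tx": -5.72,"ty": 0,"tz": -15.47,"ay": 12.04}
    - {"tx": -5.72,"ty": 0,"tz": -15.47,"ay": 12.04}
    - {"tx": -5.72,"ty": 0,"tz": -15.47,"ay": 12.04}
    - {"tx": -5.72,"ty": 0,"tz": -15.47,"ay": 12.04}
    - {"tx": -5.72,"ty": 0,"tz": -15.47,"ay": 12.04}
    - {"tx": -5.72,"ty": 0,"tz": -15.47,"ay": 12.04}
    - {"tx": -5.72,"ty": 0,"tz": -15.47,"ay": 12.04}
    - {"tx": -5.72,"ty": 0,"tz": -15.47,"ay": 12.04}
    - {"tx": -5.72,"ty": 0,"tz": -15.47,"ay": 12.04}

```text
schema error: expected keys tx, ty, tz, ax, ay, az, jaw
```

Run:
```python
from h import *
st=show();s=snapshot("wrist");cv2.imwrite("pics/wrist1.png",s["img"]);W=pts(s,st)
m=(W[...,2]>20)&(W[...,2]<38)&(np.abs(W[...,0]-510)<50)&(W[...,1]>170)&(W[...,1]<350)
w=W[m];c,sz,a=cv2.minAreaRect(w[:,:2].astype(np.float32));print(len(w),np.round(c,1),np.round(sz,1),a,np.median(w[:,2]))
hsv=cv2.cvtColor(s["img"],cv2.COLOR_BGR2HSV)
cap=w[(hsv[m][:,0]<15)&(hsv[m][:,1]>140)];print(cap[:,1].min(),cap[:,1].max(),w[:,1].min(),w[:,1].max())
print(s["tool_from_camera"].round(2))
```

```text
t 0.9 pos [194.4 541.2 214.6] app [ 0.  0. -1.] x [0.338 0.941 0.   ] q [ 1.02  0.16  1.6   0.    1.39 -0.21] F [0.4 0.1 0.4] gap 1.002
0 [0. 0.] [0. 0.] 0.0 nan
  return _methods._mean(a, axis=axis, dtype=dtype,
  ret = ret.dtype.type(ret / rcount)
Traceback (most recent call last):
ValueError: zero-size array to reduction operation minimum which has no identity
```

View pics/wrist1.png

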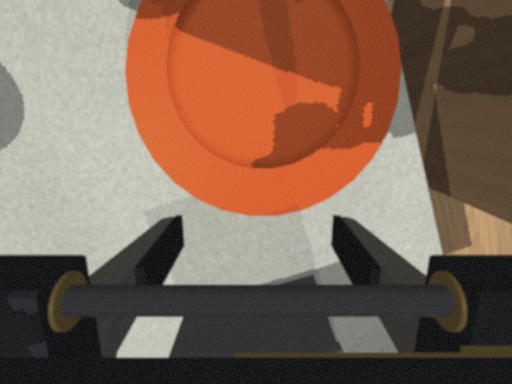

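Emit:
move_arm:
  motion:
    - {"tx": -2.9,"ty": -0.4,"tz": -7.7,"ax": 0,"ay": 6,"az": 0,"jaw": -1}
    - {"tx": -2.9,"ty": -0.4,"tz": -7.7,"ax": 0,"ay": 6,"az": 0,"jaw": -1}
    - {"tx": -2.9,"ty": -0.4,"tz": -7.7,"ax": 0,"ay": 6,"az": 0,"jaw": -1}
    - {"tx": -2.9,"ty": -0.4,"tz": -7.7,"ax": 0,"ay": 6,"az": 0,"jaw": -1}
    - {"tx": -2.9,"ty": -0.4,"tz": -7.7,"ax": 0,"ay": 6,"az": 0,"jaw": -1}
    - {"tx": -5.72,"ty": 0,"tz": -15.47,"ax": 0,"ay": 12.04,"az": 0,"jaw": -1}
    - {"tx": -5.72,"ty": 0,"tz": -15.47,"ax": 0,"ay": 12.04,"az": 0,"jaw": -1}
    - {"tx": -5.72,"ty": 0,"tz": -15.47,"ax": 0,"ay": 12.04,"az": 0,"jaw": -1}
    - {"tx": -5.72,"ty": 0,"tz": -15.47,"ax": 0,"ay": 12.04,"az": 0,"jaw": -1}
    - {"tx": -5.72,"ty": 0,"tz": -15.47,"ax": 0,"ay": 12.04,"az": 0,"jaw": -1}
    - {"tx": -5.72,"ty": 0,"tz": -15.47,"ax": 0,"ay": 12.04,"az": 0,"jaw": -1}
    - {"tx": -5.72,"ty": 0,"tz": -15.47,"ax": 0,"ay": 12.04,"az": 0,"jaw": -1}
    - {"tx": -5.72,"ty": 0,"tz": -15.47,"ax": 0,"ay": 12.04,"az": 0,"jaw": -1}
    - {"tx": -5.72,"ty": 0,"tz": -15.47,"ax": 0,"ay": 12.04,"az": 0,"jaw": -1}

```text
t: 2.12
eef_pos: [509.1, 276.8, 214.7]
tool_rot: [0.707, -0.707, 0.012, -0.011]
force: [0.4, 0.5, 0.2]
finger_gap: 1.002
```

Run:
```python
from h import *
st=show();s=snapshot("wrist");cv2.imwrite("pics/wrist2.png",s["img"]);W=pts(s,st)
m=(W[...,2]>20)&(W[...,2]<38)&(np.abs(W[...,0]-510)<50)&(W[...,1]>170)&(W[...,1]<350)
w=W[m]
if len(w)>5:
    c,sz,a=cv2.minAreaRect(w[:,:2].astype(np.float32));print(len(w),np.round(c,1),np.round(sz,1),a,np.median(w[:,2]))
    hsv=cv2.cvtColor(s["img"],cv2.COLOR_BGR2HSV)
    cap=w[(hsv[m][:,0]<15)&(hsv[m][:,1]>140)];print(cap[:,1].min(),cap[:,1].max(),w[:,1].min(),w[:,1].max())
print(s["tool_from_camera"].round(2))
```

```text
t 2.12 pos [509.1 276.8 214.7] app [-0.  0. -1.] x [ 0.999 -0.032 -0.   ] q [0.29 0.17 1.58 0.   1.39 0.32] F [0.4 0.5 0.2] gap 1.002
2867 [507.3 270.9] [147.3  32.7] 87.50090026855469 29.81146668583517
198.21108705887508 336.8234925837766 196.74377650284993 344.73051936444597
[[   1.      0.      0.     -1.12]
 [   0.      0.25   -0.97 -170.1 ]
 [  -0.      0.97    0.25   70.92]
 [   0.      0.      0.      1.  ]]
```

View pics/wrist2.png

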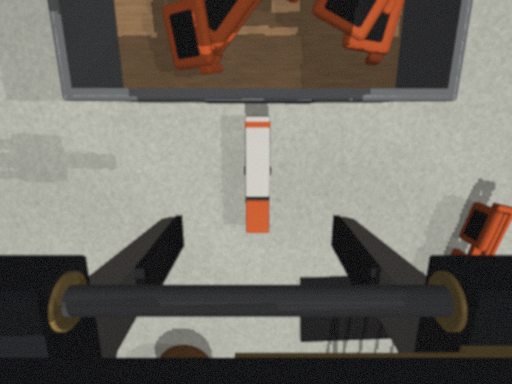

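Emit:
move_arm:
  motion:
    - {"tx": 0,"ty": 6.5,"tz": 0,"ax": 0,"ay": 0.05,"az": 0,"jaw": -1}
    - {"tx": 0,"ty": 6.5,"tz": 0,"ax": 0,"ay": 0.05,"az": 0,"jaw": -1}
    - {"tx": 0,"ty": 6.5,"tz": 0,"ax": 0,"ay": 0.05,"az": 0,"jaw": -1}
    - {"tx": 0,"ty": 6.5,"tz": 0,"ax": 0,"ay": 0.05,"az": 0,"jaw": -0.6}
    - {"tx": 0,"ty": 7.2,"tz": 0,"ax": 0,"ay": 0.05,"az": 0,"jaw": -0.4}
    - {"tx": 0,"ty": 7.8,"tz": 0,"ax": 0,"ay": 0.05,"az": 0,"jaw": -0.2}
    - {"tx": 0,"ty": 8.2,"tz": 0,"ax": 0,"ay": 0.05,"az": 0,"jaw": -0.2}
    - {"tx": 0,"ty": 8.34,"tz": 0,"ax": 0,"ay": 0.05,"az": 0,"jaw": -0.2}
    - {"tx": 0,"ty": 8.34,"tz": 0,"ax": 0,"ay": 0.05,"az": 0,"jaw": -0.2}

```text
t: 2.92
eef_pos: [508.4, 277.6, 6.0]
tool_rot: [0.707, -0.707, 0.013, -0.012]
force: [-0.7, -0.5, -0.0]
finger_gap: 0.606
```

Run:
```python
from h import *
st=show();s=snapshot("wrist");cv2.imwrite("pics/wrist3.png",s["img"])
```

```text
t 2.92 pos [508.4 277.6   6. ] app [-0.001  0.    -1.   ] x [ 0.999 -0.036 -0.001] q [0.29 0.42 1.73 0.   1.   0.33] F [-0.7 -0.5 -0. ] gap 0.606
```

View pics/wrist3.png

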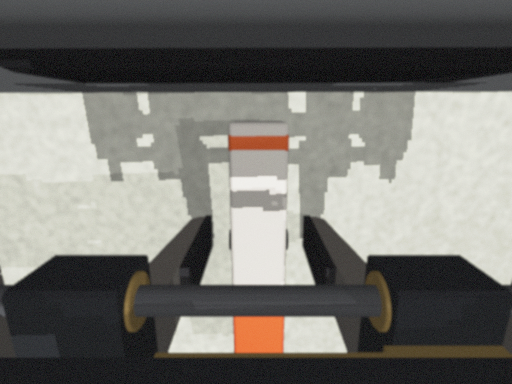

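Emit:
move_arm:
  motion:
    - {"tx": 0,"ty": 0,"tz": -0.06,"ax": 0,"ay": 0,"az": 0,"jaw": -0.1}
    - {"tx": 0,"ty": 0,"tz": -0.06,"ax": 0,"ay": 0,"az": 0,"jaw": 1}
    - {"tx": 0,"ty": 0,"tz": -0.06,"ax": 0,"ay": 0,"az": 0,"jaw": 1}
    - {"tx": 0,"ty": 0,"tz": -0.06,"ax": 0,"ay": 0,"az": 0,"jaw": 1}
    - {"tx": 0,"ty": 0,"tz": -0.06,"ax": 0,"ay": 0,"az": 0,"jaw": 1}
    - {"tx": 0,"ty": 0,"tz": -0.06,"ax": 0,"ay": 0,"az": 0,"jaw": 1}
    - {"tx": 0,"ty": 0,"tz": -0.06,"ax": 0,"ay": 0,"az": 0,"jaw": 1}
    - {"tx": 0,"ty": 0,"tz": -0.06,"ax": 0,"ay": 0,"az": 0,"jaw": 1}
    - {"tx": 0,"ty": -2.0,"tz": -0.06,"ax": 0,"ay": 0,"az": 0,"jaw": 1}
    - {"tx": 0,"ty": -4.0,"tz": -0.06,"ax": 0,"ay": 0,"az": 0,"jaw": 1}
    - {"tx": 0,"ty": -6.0,"tz": -0.06,"ax": 0,"ay": 0,"az": 0,"jaw": 1}
    - {"tx": 0,"ty": -6.0,"tz": -0.06,"ax": 0,"ay": 0,"az": 0,"jaw": 1}

```text
t: 3.97
eef_pos: [510.6, 276.6, 161.5]
tool_rot: [0.708, -0.706, 0.011, -0.015]
force: [1.2, -0.4, 0.4]
finger_gap: 0.363
```

Run:
```python
from h import *
st=show();s=snapshot("wrist");cv2.imwrite("pics/wrist4.png",s["img"])
```

```text
t 3.97 pos [510.6 276.6 161.5] app [ 0.006  0.002 -1.   ] x [ 0.999 -0.036  0.006] q [0.29 0.21 1.64 0.   1.28 0.32] F [ 1.2 -0.4  0.4] gap 0.363
```

View pics/wrist4.png

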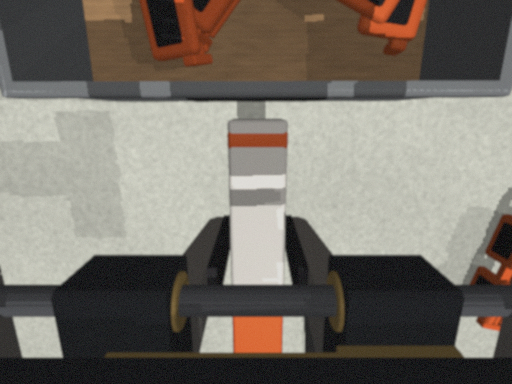

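Run:
```python
from h import *
st=show();
T=tool(88,50);P=np.array([620,65,135]);print(T.round(2));print(plan(P+9*T[:,1],T))
T2=tool(45,10);print(plan(np.array([560,170,170])+9*T2[:,1],T2))
```

```text
t 4.02 pos [513.2 277.4 166.1] app [ 0.013  0.004 -1.   ] x [ 0.999 -0.036  0.013] q [0.29 0.21 1.64 0.   1.28 0.32] F [2.3 1.8 2. ] gap 0.364
[[ 0.03  0.77 -0.64]
 [ 1.   -0.03  0.02]
 [ 0.   -0.64 -0.77]]
{'tx': 4.83, 'ty': 1.5, 'tz': -8.34, 'ax': -6.44, 'ay': -14.02, 'az': -6.38}
{'tx': 2.07, 'ty': 0.21, 'tz': -4.27, 'ax': -1.56, 'ay': -7.84, 'az': -0.55}
```

Emit:
move_arm:
  motion:
    - {"tx": 2.07,"ty": 0.21,"tz": -4.27,"ax": -1.56,"ay": -7.84,"az": -0.55,"jaw": 1}
    - {"tx": 2.07,"ty": 0.21,"tz": -4.27,"ax": -1.56,"ay": -7.84,"az": -0.55,"jaw": 1}
    - {"tx": 2.07,"ty": 0.21,"tz": -4.27,"ax": -1.56,"ay": -7.84,"az": -0.55,"jaw": 1}
    - {"tx": 2.07,"ty": 0.21,"tz": -4.27,"ax": -1.56,"ay": -7.84,"az": -0.55,"jaw": 1}
    - {"tx": 2.07,"ty": 0.21,"tz": -4.27,"ax": -1.56,"ay": -7.84,"az": -0.55,"jaw": 1}
    - {"tx": 4.83,"ty": 1.5,"tz": -8.34,"ax": -6.44,"ay": -14.02,"az": -6.38,"jaw": 1}
    - {"tx": 4.83,"ty": 1.5,"tz": -8.34,"ax": -6.44,"ay": -14.02,"az": -6.38,"jaw": 1}
    - {"tx": 4.83,"ty": 1.5,"tz": -8.34,"ax": -6.44,"ay": -14.02,"az": -6.38,"jaw": 1}
    - {"tx": 4.83,"ty": 1.5,"tz": -8.34,"ax": -6.44,"ay": -14.02,"az": -6.38,"jaw": 1}
    - {"tx": 4.83,"ty": 1.5,"tz": -8.34,"ax": -6.44,"ay": -14.02,"az": -6.38,"jaw": 1}
    - {"tx": 4.83,"ty": 1.5,"tz": -8.34,"ax": -6.44,"ay": -14.02,"az": -6.38,"jaw": 1}
    - {"tx": 4.83,"ty": 1.5,"tz": -8.34,"ax": -6.44,"ay": -14.02,"az": -6.38,"jaw": 1}
    - {"tx": 4.83,"ty": 1.5,"tz": -8.34,"ax": -6.44,"ay": -14.02,"az": -6.38,"jaw": 1}
    - {"tx": 4.83,"ty": 1.5,"tz": -8.34,"ax": -6.44,"ay": -14.02,"az": -6.38,"jaw": 1}
    - {"tx": 4.83,"ty": 1.5,"tz": -8.34,"ax": -6.44,"ay": -14.02,"az": -6.38,"jaw": 1}
    - {"tx": 4.83,"ty": 1.5,"tz": -8.34,"ax": -6.44,"ay": -14.02,"az": -6.38,"jaw": 1}
    - {"tx": 4.83,"ty": 1.5,"tz": -8.34,"ax": -6.44,"ay": -14.02,"az": -6.38,"jaw": 1}
    - {"tx": 4.83,"ty": 1.5,"tz": -8.34,"ax": -6.44,"ay": -14.02,"az": -6.38,"jaw": 1}
    - {"tx": 4.83,"ty": 1.5,"tz": -8.34,"ax": -6.44,"ay": -14.02,"az": -6.38,"jaw": 1}
    - {"tx": 4.83,"ty": 1.5,"tz": -8.34,"ax": -6.44,"ay": -14.02,"az": -6.38,"jaw": 1}

```text
t: 5.68
eef_pos: [623.1, 55.8, 139.0]
tool_rot: [-0.254, 0.668, 0.657, -0.241]
force: [0.2, 0.3, -0.0]
finger_gap: 0.368
```

Run:
```python
from h import *
st=show();s=snapshot("scene");cv2.imwrite("pics/scene5.png",cv2.resize(s["img"],None,fx=1.5,fy=1.5))
st=show();s=snapshot("wrist");cv2.imwrite("pics/wrist5.png",s["img"])
```

```text
t 5.68 pos [623.1  55.8 139. ] app [ 0.754 -0.008 -0.657] x [0.021 1.    0.012] q [-0.16 -0.1   2.26  0.75  0.17 -2.4 ] F [ 0.2  0.3 -0. ] gap 0.368
t 5.73 pos [623.1  55.8 139. ] app [ 0.754 -0.008 -0.657] x [0.021 1.    0.012] q [-0.16 -0.1   2.26  0.75  0.17 -2.4 ] F [ 0.1 -0.  -0.8] gap 0.361
```

View pics/scene5.png

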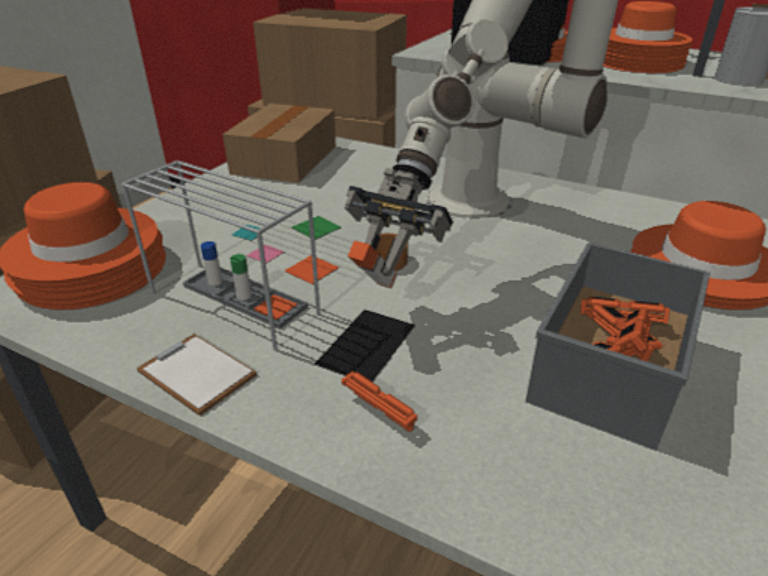

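View pics/wrist5.png

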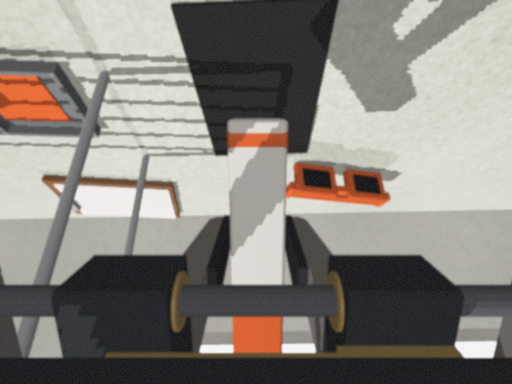

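```bash
cat > kin.py <<'E'
import numpy as np
from scipy.spatial.transform import Rotation as R
from scipy.optimize import least_squares
def ry(a): return R.from_euler('y',a).as_matrix()
def rz(a): return R.from_euler('z',a).as_matrix()
Z=np.array([0,0,1.]);X=np.array([1.,0,0])
def fk(q,p):
    q0,r0,z0,L1,L2,e,Lt,q60=p
    A=rz(q[0]+q0);pos=A@np.array([r0,0,z0])
    A=A@ry(q[1]);pos=pos+A@(L1*Z)
    A=A@ry(q[2]);pos=pos+A@(e*X)
    A=A@rz(q[3]);pos=pos+A@(L2*Z)
    A=A@ry(q[4]);A=A@rz(q[5]+q60);pos=pos+A@(Lt*Z)
    return pos,A   # A z=approach, x: tool x
D=[([1.016,.158,1.597,0,1.386,-.21],[194.36,541.14,214.6],[0.338,.941,0],[0,0,-1]),
([.29,.17,1.58,0,1.39,.32],[509.1,276.8,214.7],[.999,-.032,0],[0,0,-1]),
([.29,.42,1.73,0,1.0,.33],[508.4,277.6,6],[.999,-.036,-.001],[0,0,-1]),
([-.16,-.1,2.26,.75,.17,-2.4],[623.1,55.8,139],[.021,1,.012],[.754,-.008,-.657]),
([.29,.21,1.64,0,1.28,.32],[511.6,277,163],[.999,-.036,.009],[.009,.003,-1])]
def res(p,D=D):
    o=[]
    for q,x,tx,ap in D:
        pos,A=fk(q,p);o+=list((pos-x)/5);o+=list((A[:,0]-tx)*60)+list((A[:,2]-ap)*60)
    return np.array(o)
E
python3 - <<'E'
from kin import *
best=None
for s in range(30):
    r=np.random.default_rng(s);p0=[.21,r.uniform(0,150),r.uniform(200,500),r.uniform(250,500),r.uniform(250,500),r.uniform(-80,80),r.uniform(100,350),r.choice([0,np.pi])]
    f=least_squares(res,p0)
    if best is None or f.cost<best.cost: best=f
print(best.cost,best.x.round(3));print(best.fun.reshape(-1,9).round(1))
E
```

```text
91.6757974357979 [1.92000e-01 2.38110e+01 2.80287e+02 3.64078e+02 5.06338e+02 2.65080e+01
 3.07575e+02 3.32300e+00]
[[ 1.8 -0.8 -0.2 -0.6  0.2  0.   0.   0.   0. ]
 [ 0.8 -1.6  0.1  0.   0.8  0.1  0.1  0.   0. ]
 [ 0.9 -1.8 -0.   0.   0.4 -0.4 -0.4 -0.2  0. ]
 [-0.  -0.   0.  -4.7 -0.7  8.1 -0.5  8.9  0.4]
 [ 0.9 -1.3  0.2  0.   1.   0.1  0.1  0.1  0. ]]
```

Run:
```python
import kin
from kin import *
for s4 in (1,-1):
  for off in (0,1):
    def fk2(q,p):
        q=list(q);q[3]=s4*q[3]
        q0,r0,z0,L1,L2,e,Lt,q60,l=p
        A=rz(q[0]+q0);pos=A@np.array([r0,l*off,z0])
        A=A@ry(q[1]);pos=pos+A@(L1*Z)
        A=A@ry(q[2]);pos=pos+A@(e*X)
        A=A@rz(q[3]);pos=pos+A@(L2*Z)
        A=A@ry(q[4]);A=A@rz(q[5]+q60);pos=pos+A@(Lt*Z)
        return pos,A
    kin.fk=fk2
    best=None
    for s in range(30):
        r=np.random.default_rng(s);p0=[.21,r.uniform(0,150),r.uniform(200,500),r.uniform(250,500),r.uniform(250,500),r.uniform(-80,80),r.uniform(100,350),r.choice([0,np.pi]),0]
        f=least_squares(kin.res,p0)
        if best is None or f.cost<best.cost: best=f
    print(s4,off,best.cost,best.x.round(3));print(best.fun.reshape(-1,9).round(1))
```

```text
1 0 91.6757974357996 [1.92000e-01 2.38110e+01 2.80287e+02 3.64078e+02 5.06338e+02 2.65080e+01
 3.07575e+02 3.32300e+00 0.00000e+00]
[[ 1.8 -0.8 -0.2 -0.6  0.2  0.   0.   0.   0. ]
 [ 0.8 -1.6  0.1  0.   0.8  0.1  0.1  0.   0. ]
 [ 0.9 -1.8 -0.   0.   0.4 -0.4 -0.4 -0.2  0. ]
 [-0.  -0.   0.  -4.7 -0.7  8.1 -0.5  8.9  0.4]
 [ 0.9 -1.3  0.2  0.   1.   0.1  0.1  0.1  0. ]]
1 1 0.577840546799049 [-2.00000e-03  1.05890e+01  2.75617e+02  3.71745e+02  5.06677e+02
  3.20030e+01  3.05006e+02 -3.14200e+00  1.20964e+02]
[[-0.  -0.1 -0.2  0.1 -0.   0.   0.   0.   0. ]
 [ 0.   0.   0.1  0.   0.   0.1  0.1  0.   0. ]
 [ 0.  -0.2 -0.   0.  -0.4 -0.4 -0.5 -0.1  0. ]
 [ 0.   0.1 -0.  -0.2 -0.  -0.1  0.3  0.   0.4]
 [ 0.1  0.1  0.2  0.   0.2  0.1  0.1  0.   0. ]]
-1 0 2656.538422406313 [2.48000e-01 4.95160e+01 2.64008e+02 3.16708e+02 4.83041e+02 1.56300e+00
 2.73949e+02 3.62300e+00 0.00000e+00]
[[ -4.2   1.2  -0.4  12.5  -6.2   0.    0.    0.    0. ]
 [ -2.5   3.9  -0.   -2.  -13.7   0.1   0.1   0.    0. ]
 [ -2.1   3.9   1.5  -2.2 -14.   -0.3  -0.4  -0.3   0. ]
 [  0.3  -6.5  -1.6 -36.  -35.4 -43.    0.2  -2.5   0.4]
 [ -2.3   4.3   0.4  -2.  -13.5  -0.1   0.1   0.2   0. ]]
-1 1 2359.531021692876 [   0.632   -2.846  269.82   313.451  484.643   -1.416  279.138   -2.295
 -230.634]
[[ -1.   -0.3  -0.4  11.5  -5.6   0.   -0.    0.    0. ]
 [ -1.3   0.9  -0.   -1.7 -12.6   0.    0.1   0.1   0. ]
 [ -1.    0.9   1.4  -1.9 -12.9  -0.1  -0.3  -0.4   0. ]
 [  2.4  -5.3  -1.4 -41.3 -30.4 -34.2  -2.   14.8   0.4]
 [ -1.3   1.5   0.4  -1.7 -12.4  -0.3  -0.1   0.4   0. ]]
```

```bash
cat >> kin.py <<'E'
PP=[-2e-3,10.589,275.617,371.745,506.677,32.003,305.006,-3.142,120.964]
LO=np.array([-2.91,-.94,.18,-1.29,.17,-3]);HI=np.array([2.91,2.29,2.7,4.43,2.64,3])
def fkn(q,p=PP):
    q0,r0,z0,L1,L2,e,Lt,q60,l=p
    A=rz(q[0]+q0);pos=A@np.array([r0,l,z0])
    A=A@ry(q[1]);pos=pos+A@(L1*Z)
    A=A@ry(q[2]);pos=pos+A@(e*X)
    A=A@rz(q[3]);pos=pos+A@(L2*Z)
    A=A@ry(q[4]);A=A@rz(q[5]+q60);pos=pos+A@(Lt*Z)
    return pos,np.c_[A[:,0],A[:,2],np.cross(A[:,0],A[:,2])]
def ik(pos,T,seeds):
    out=[]
    for q0 in seeds:
        def f(q):
            p,A=fkn(q);return np.r_[(p-pos)/100,(A-T).ravel()]
        r=least_squares(f,np.clip(q0,LO+1e-3,HI-1e-3),bounds=(LO,HI))
        if r.cost<1e-6 and not any(np.abs(r.x-o).max()<.02 for o in out): out.append(r.x)
    return out
E
python3 - <<'E'
from kin import *
from h import tool
rng=np.random.default_rng(0)
seeds=[[-.2,.2,2,.1,.4,q6] for q6 in (-2.5,-1.2,0,1.2)]+[[-.2,.2,2,3.1,.4,q6] for q6 in (-2,0,1.8)]+[[-.2,.2,2,1.5,.4,q6] for q6 in (-2,0,2)]
for name,P,azs,Ls in [("mat",(690,70,45),(88,80,70),(35,40,45,50,55)),("bay",(640,-160,90),(-95,-90,-105),(40,45,48,50))]:
    for az in azs:
        for L in Ls:
            if name=="bay":
                a=np.radians(az); # lean toward az+90
                T=tool(az,-L)
            else: T=tool(az,L)
            for o in ik(np.array(P)+9*T[:,1],T,seeds): print(name,az,L,o.round(2),"app",T[:,1].round(2))
E
```

```text
mat 88 35 [-0.09  0.34  1.9   0.1   0.29 -1.71] app [ 0.57 -0.02 -0.82]
mat 88 55 [-0.09  0.35  2.1   2.95  0.27  1.72] app [ 0.82 -0.03 -0.57]
mat 80 35 [-0.04  0.35  1.88 -0.25  0.31 -1.22] app [ 0.56 -0.1  -0.82]
mat 80 40 [-0.03  0.34  1.94 -0.49  0.19 -0.98] app [ 0.63 -0.11 -0.77]
mat 80 55 [-0.02  0.37  2.07  3.62  0.28  1.2 ] app [ 0.81 -0.14 -0.57]
mat 70 35 [ 0.02  0.38  1.84 -0.56  0.39 -0.75] app [ 0.54 -0.2  -0.82]
mat 70 40 [ 0.03  0.38  1.89 -0.86  0.32 -0.44] app [ 0.6  -0.22 -0.77]
mat 70 45 [ 0.04  0.38  1.94 -1.29  0.28 -0.01] app [ 0.66 -0.24 -0.71]
mat 70 55 [0.07 0.41 2.   4.21 0.39 0.78] app [ 0.77 -0.28 -0.57]
bay -95 40 [-0.56  0.15  2.05  0.82  0.42  0.42] app [ 0.64 -0.06 -0.77]
bay -95 45 [-0.59  0.15  2.11  1.13  0.38  0.1 ] app [ 0.7  -0.06 -0.71]
bay -95 48 [-0.6   0.15  2.14  1.35  0.38 -0.12] app [ 0.74 -0.06 -0.67]
bay -95 50 [-0.6   0.15  2.16  1.49  0.39 -0.26] app [ 0.76 -0.07 -0.64]
bay -90 40 [-0.6   0.17  2.04  0.87  0.49  0.28] app [ 0.64  0.   -0.77]
bay -90 45 [-0.62  0.16  2.09  1.14  0.47  0.01] app [ 0.71  0.   -0.71]
bay -90 48 [-0.63  0.16  2.12  1.31  0.47 -0.17] app [ 0.74  0.   -0.67]
bay -90 50 [-0.64  0.16  2.14  1.42  0.49 -0.28] app [ 0.77  0.   -0.64]
bay -105 40 [-0.5   0.15  2.06  0.55  0.29  0.86] app [ 0.62 -0.17 -0.77]
bay -105 45 [-0.51  0.14  2.12  0.98  0.21  0.42] app [ 0.68 -0.18 -0.71]
bay -105 48 [-0.51  0.14  2.15  1.39  0.19  0.02] app [ 0.72 -0.19 -0.67]
bay -105 50 [-0.52  0.14  2.17  1.67  0.2  -0.27] app [ 0.74 -0.2  -0.64]
```

Run:
```python
from kin import *
from h import tool
seeds=[[-.2,.2,2,q4,.6,q6] for q4 in (-1.2,-.6,1.5,3.1,4.2) for q6 in (-2.,-1.,0,1.2)]
for az in (0,15,30,45,60):
    for L in (45,50,55):
        for P in ((655,60,35),(655,60,70),(600,60,35)):
            T=tool(az,L)
            for o in ik(np.array(P)+9*T[:,1],T,seeds): print(az,L,P,o.round(2))
```

```text
0 45 (655, 60, 35) [ 0.22  0.81  1.3  -0.79  1.34  0.53]
0 45 (655, 60, 70) [ 0.22  0.76  1.3  -0.78  1.37  0.5 ]
0 45 (600, 60, 35) [ 0.24  0.7   1.48 -0.79  1.3   0.6 ]
0 50 (655, 60, 35) [ 0.24  0.85  1.27 -0.86  1.39  0.58]
0 50 (655, 60, 70) [ 0.24  0.8   1.28 -0.85  1.42  0.54]
0 50 (600, 60, 35) [ 0.26  0.75  1.45 -0.86  1.35  0.64]
0 55 (655, 60, 35) [ 0.27  0.9   1.24 -0.92  1.44  0.61]
0 55 (655, 60, 70) [ 0.27  0.85  1.25 -0.92  1.47  0.58]
0 55 (600, 60, 35) [ 0.29  0.8   1.42 -0.92  1.41  0.68]
15 45 (655, 60, 35) [ 0.23  0.69  1.49 -0.9   1.13  0.44]
15 45 (655, 60, 70) [ 0.23  0.64  1.49 -0.88  1.16  0.39]
15 45 (600, 60, 35) [ 0.25  0.59  1.65 -0.91  1.11  0.5 ]
15 50 (655, 60, 35) [ 0.25  0.73  1.48 -0.98  1.17  0.51]
15 50 (655, 60, 70) [ 0.25  0.67  1.48 -0.96  1.2   0.46]
15 50 (600, 60, 35) [ 0.28  0.63  1.64 -0.99  1.15  0.58]
15 55 (655, 60, 35) [ 0.28  0.77  1.46 -1.06  1.22  0.58]
15 55 (655, 60, 70) [ 0.28  0.71  1.47 -1.04  1.25  0.53]
15 55 (600, 60, 35) [ 0.3   0.68  1.62 -1.07  1.21  0.65]
30 45 (655, 60, 35) [ 0.21  0.58  1.67 -1.02  0.91  0.35]
30 45 (655, 60, 70) [ 0.21  0.52  1.67 -0.98  0.94  0.29]
30 45 (600, 60, 35) [ 0.23  0.48  1.82 -1.05  0.9   0.42]
30 50 (655, 60, 35) [ 0.24  0.61  1.67 -1.13  0.95  0.46]
30 50 (655, 60, 70) [ 0.24  0.55  1.68 -1.09  0.97  0.4 ]
30 50 (600, 60, 35) [ 0.27  0.51  1.82 -1.15  0.94  0.53]
30 55 (655, 60, 35) [ 0.27  0.65  1.67 -1.23  1.    0.56]
30 55 (655, 60, 70) [ 0.27  0.58  1.68 -1.2   1.02  0.5 ]
30 55 (600, 60, 35) [ 0.29  0.56  1.82 -1.25  1.    0.63]
45 45 (655, 60, 35) [ 0.17  0.47  1.83 -1.16  0.68  0.27]
45 45 (655, 60, 70) [ 0.17  0.4   1.84 -1.09  0.71  0.18]
45 45 (600, 60, 35) [ 0.19  0.37  1.98 -1.2   0.68  0.35]
45 50 (655, 60, 70) [ 0.2   0.43  1.85 -1.25  0.73  0.35]
60 45 (655, 60, 70) [ 0.09  0.3   1.97 -1.18  0.46  0.03]
60 55 (600, 60, 35) [0.15 0.33 2.16 4.41 0.57 0.79]
```

Run:
```python
from h import *
st=show();T=tool(10,5);print(plan(np.array([620,100,190]),T))
```

```text
t 5.78 pos [623.3  56.1 139.1] app [ 0.754 -0.008 -0.657] x [0.021 1.    0.013] q [-0.16 -0.1   2.26  0.75  0.17 -2.39] F [ 0.7  0.  -1.4] gap 0.364
{'tx': 1.78, 'ty': -1.45, 'tz': -1.41, 'ax': 6.02, 'ay': 11.9, 'az': 6.17}
```

Emit:
move_arm:
  motion:
    - {"tx": 1.78,"ty": -1.45,"tz": -1.41,"ax": 6.02,"ay": 11.9,"az": 6.17,"jaw": 1}
    - {"tx": 1.78,"ty": -1.45,"tz": -1.41,"ax": 6.02,"ay": 11.9,"az": 6.17,"jaw": 1}
    - {"tx": 1.78,"ty": -1.45,"tz": -1.41,"ax": 6.02,"ay": 11.9,"az": 6.17,"jaw": 1}
    - {"tx": 1.78,"ty": -1.45,"tz": -1.41,"ax": 6.02,"ay": 11.9,"az": 6.17,"jaw": 1}
    - {"tx": 1.78,"ty": -1.45,"tz": -1.41,"ax": 6.02,"ay": 11.9,"az": 6.17,"jaw": 1}
    - {"tx": 1.78,"ty": -1.45,"tz": -1.41,"ax": 6.02,"ay": 11.9,"az": 6.17,"jaw": 1}
    - {"tx": 1.78,"ty": -1.45,"tz": -1.41,"ax": 6.02,"ay": 11.9,"az": 6.17,"jaw": 1}
    - {"tx": 1.78,"ty": -1.45,"tz": -1.41,"ax": 6.02,"ay": 11.9,"az": 6.17,"jaw": 1}
    - {"tx": 1.78,"ty": -1.45,"tz": -1.41,"ax": 6.02,"ay": 11.9,"az": 6.17,"jaw": 1}
    - {"tx": 1.78,"ty": -1.45,"tz": -1.41,"ax": 6.02,"ay": 11.9,"az": 6.17,"jaw": 1}
    - {"tx": 1.78,"ty": -1.45,"tz": -1.41,"ax": 6.02,"ay": 11.9,"az": 6.17,"jaw": 1}
    - {"tx": 1.78,"ty": -1.45,"tz": -1.41,"ax": 6.02,"ay": 11.9,"az": 6.17,"jaw": 1}
    - {"tx": 1.78,"ty": -1.45,"tz": -1.41,"ax": 6.02,"ay": 11.9,"az": 6.17,"jaw": 1}
    - {"tx": 1.78,"ty": -1.45,"tz": -1.41,"ax": 6.02,"ay": 11.9,"az": 6.17,"jaw": 1}
    - {"tx": 1.78,"ty": -1.45,"tz": -1.41,"ax": 6.02,"ay": 11.9,"az": 6.17,"jaw": 1}
    - {"tx": 1.78,"ty": -1.45,"tz": -1.41,"ax": 6.02,"ay": 11.9,"az": 6.17,"jaw": 1}
    - {"tx": 1.78,"ty": -1.45,"tz": -1.41,"ax": 6.02,"ay": 11.9,"az": 6.17,"jaw": 1}

```text
t: 7.2
eef_pos: [620.8, 99.5, 189.7]
tool_rot: [-0.673, 0.735, 0.061, -0.057]
force: [-0.2, -0.6, -2.2]
finger_gap: 0.359
```

Run:
```python
from h import *
from kin import fkn
st=show();p,A=fkn(st["q"]);print(p.round(1),A[:,1].round(3),A[:,0].round(3))
T=tool(10,50);h=np.array([T[0,1],T[1,1],0]);print(plan(np.array([640,68,110])+9*T[:,1],T))
```

```text
t 7.2 pos [620.8  99.5 189.7] app [ 0.013 -0.087 -0.996] x [ 0.986  0.167 -0.002] q [ 0.01  0.32  1.46 -0.09  1.35 -0.14] F [-0.2 -0.6 -2.2] gap 0.359
[618.2 100.7 189. ] [ 0.013 -0.087 -0.996] [ 0.986  0.166 -0.002]
{'tx': 0.55, 'ty': 3.55, 'tz': -1.34, 'ax': -7.5, 'ay': -0.05, 'az': -0.05}
```

Emit:
move_arm:
  motion:
    - {"tx": 0.55,"ty": 3.55,"tz": -1.34,"ax": -7.5,"ay": -0.05,"az": -0.05,"jaw": 1}
    - {"tx": 0.55,"ty": 3.55,"tz": -1.34,"ax": -7.5,"ay": -0.05,"az": -0.05,"jaw": 1}
    - {"tx": 0.55,"ty": 3.55,"tz": -1.34,"ax": -7.5,"ay": -0.05,"az": -0.05,"jaw": 1}
    - {"tx": 0.55,"ty": 3.55,"tz": -1.34,"ax": -7.5,"ay": -0.05,"az": -0.05,"jaw": 1}
    - {"tx": 0.55,"ty": 3.55,"tz": -1.34,"ax": -7.5,"ay": -0.05,"az": -0.05,"jaw": 1}
    - {"tx": 0.55,"ty": 3.55,"tz": -1.34,"ax": -7.5,"ay": -0.05,"az": -0.05,"jaw": 1}
    - {"tx": 0.55,"ty": 3.55,"tz": -1.34,"ax": -7.5,"ay": -0.05,"az": -0.05,"jaw": 1}
    - {"tx": 0.55,"ty": 3.55,"tz": -1.34,"ax": -7.5,"ay": -0.05,"az": -0.05,"jaw": 1}
    - {"tx": 0.55,"ty": 3.55,"tz": -1.34,"ax": -7.5,"ay": -0.05,"az": -0.05,"jaw": 1}
    - {"tx": 0.55,"ty": 3.55,"tz": -1.34,"ax": -7.5,"ay": -0.05,"az": -0.05,"jaw": 1}

```text
t: 8.03
eef_pos: [641.9, 60.9, 104.9]
tool_rot: [-0.341, 0.936, 0.082, -0.029]
force: [0.4, -0.2, -1.8]
finger_gap: 0.361
```

```bash
cat >> h.py <<'E'
def barangle(name="wrist",tag=""):
    """bar direction in the tool y-z plane from wrist depth, white/orange region ahead"""
    st=show();s=snapshot("wrist");cv2.imwrite(f"pics/w_{tag}.png",s["img"])
    z=s["z_map"];K=s["K"];v,u=np.mgrid[0:384,0:512]
    P=np.stack([(u-K[0,2])/K[0,0]*z,-(v-K[1,2])/K[1,1]*z,-z,np.ones_like(z)],-1)@s["tool_from_camera"].T
    m=(z>0)&(np.abs(P[...,0])<12)&(P[...,1]>-75)&(P[...,1]<30)&(np.abs(P[...,2])<110)&(v<280)
    w=P[m][:,1:3]
    if len(w)<20: print("few",len(w));return
    c=np.median(w,0);k=np.ones(len(w),bool)
    for _ in range(5):
        c=w[k].mean(0);V=np.linalg.svd(w[k]-c,full_matrices=False)[2];d=np.abs((w-c)@V[1]);k=d<4
    V0=V[0]*np.sign(V[0,1]);print("bar face: n",k.sum(),len(w),"dir(y,z)",V0.round(3),"tail angle back from z deg",np.degrees(np.arctan2(-V0[0],V0[1])).round(1),"c",c.round(1),"ends",(w[k]@V0).min().round(1),(w[k]@V0).max().round(1))
E
python3 - <<'E'
from h import *
barangle(tag="a")
st=get_state();T=tool(10,50);h=np.array([T[0,1],T[1,1],0]);h/=np.linalg.norm(h)
c=np.array([640,68,0])-26.7*h; print("contact",c)
rows=[]
for s in (50,48,40,32,24,16,10,8):
    a=np.radians(s);P=c+h*(68*np.cos(a)-15*np.sin(a))+np.array([0,0,3+68*np.sin(a)+15*np.cos(a)])
    print(s,P.round(1),plan(P+9*T[:,1],T,st))
E
```

```text
t 8.03 pos [641.9  60.9 104.9] app [ 0.134 -0.754 -0.643] x [0.985 0.174 0.002] q [ 0.29  0.64  1.44 -0.9   1.33  0.47] F [ 0.4 -0.2 -1.8] gap 0.361
bar face: n 7355 7549 dir(y,z) [-0.001  1.   ] tail angle back from z deg 0.0 c [-22.3  26.9] ends -20.9 67.7
contact [635.36359366  94.29436701   0.        ]
50 [641.   62.6  64.7] {'tx': -0.03, 'ty': 1.34, 'tz': 1.3, 'ax': -0.0, 'ay': -0.03, 'az': 0.01}
48 [641.3  60.5  63.6] {'tx': -0.03, 'ty': 1.44, 'tz': 1.28, 'ax': -0.0, 'ay': -0.03, 'az': 0.01}
40 [642.7  52.5  58.2] {'tx': -0.03, 'ty': 1.82, 'tz': 1.24, 'ax': -0.0, 'ay': -0.03, 'az': 0.01}
32 [644.   45.3  51.8] {'tx': -0.04, 'ty': 2.21, 'tz': 1.25, 'ax': -0.0, 'ay': -0.03, 'az': 0.01}
24 [645.1  39.1  44.4] {'tx': -0.04, 'ty': 2.59, 'tz': 1.31, 'ax': -0.0, 'ay': -0.03, 'az': 0.01}
16 [646.   34.   36.2] {'tx': -0.04, 'ty': 2.96, 'tz': 1.43, 'ax': -0.0, 'ay': -0.03, 'az': 0.01}
10 [646.5  30.9  29.6] {'tx': -0.04, 'ty': 3.23, 'tz': 1.55, 'ax': -0.0, 'ay': -0.03, 'az': 0.01}
8 [646.7  30.   27.3] {'tx': -0.04, 'ty': 3.31, 'tz': 1.6, 'ax': -0.0, 'ay': -0.03, 'az': 0.01}
```

View pics/w_a.png

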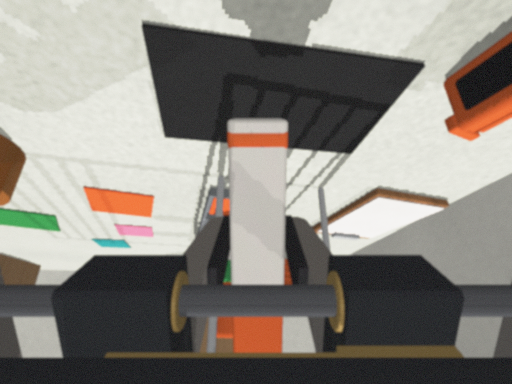

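Emit:
move_arm:
  motion:
    - {"tx": -0.03,"ty": 1.1,"tz": 1.1,"ax": 0,"ay": 0,"az": 0,"jaw": 1}
    - {"tx": -0.03,"ty": 1.34,"tz": 1.3,"ax": 0,"ay": 0,"az": 0,"jaw": 1}
    - {"tx": -0.03,"ty": 1.44,"tz": 1.28,"ax": 0,"ay": 0,"az": 0,"jaw": 1}
    - {"tx": -0.03,"ty": 1.63,"tz": 1.26,"ax": 0,"ay": 0,"az": 0,"jaw": 1}
    - {"tx": -0.03,"ty": 1.82,"tz": 1.24,"ax": 0,"ay": 0,"az": 0,"jaw": 1}
    - {"tx": -0.03,"ty": 2.02,"tz": 1.24,"ax": 0,"ay": 0,"az": 0,"jaw": 1}
    - {"tx": -0.03,"ty": 2.21,"tz": 1.25,"ax": 0,"ay": 0,"az": 0,"jaw": 1}
    - {"tx": -0.03,"ty": 2.4,"tz": 1.28,"ax": 0,"ay": 0,"az": 0,"jaw": 1}
    - {"tx": -0.03,"ty": 2.4,"tz": 1.28,"ax": 0,"ay": 0,"az": 0,"jaw": 1}

```text
t: 8.83
eef_pos: [646.3, 34.4, 42.4]
tool_rot: [-0.34, 0.936, 0.082, -0.028]
force: [1.3, -2.0, 3.8]
finger_gap: 0.362
```

Run:
```python
from h import *
barangle(tag="b")
```

```text
t 8.83 pos [646.3  34.4  42.4] app [ 0.134 -0.755 -0.642] x [0.985 0.173 0.003] q [ 0.25  0.72  1.46 -0.94  1.24  0.54] F [ 1.3 -2.   3.8] gap 0.362
bar face: n 6810 15124 dir(y,z) [-0.266  0.964] tail angle back from z deg 15.4 c [-36.   42.1] ends -21.3 117.7
```

View pics/w_b.png

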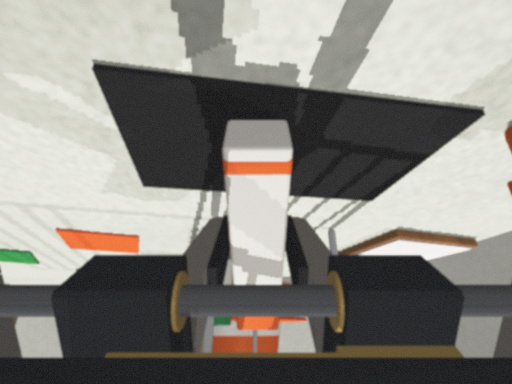

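Emit:
move_arm:
  motion:
    - {"tx": 0,"ty": 0.19,"tz": 0.04,"ax": 0,"ay": 0,"az": 0,"jaw": 1}
    - {"tx": 0,"ty": 0.38,"tz": 0.1,"ax": 0,"ay": 0,"az": 0,"jaw": 1}
    - {"tx": 0,"ty": 0.57,"tz": 0.15,"ax": 0,"ay": 0,"az": 0,"jaw": 1}
    - {"tx": 0,"ty": 0.7,"tz": 0.2,"ax": 0,"ay": 0,"az": 0,"jaw": 1}
    - {"tx": 0,"ty": 0.83,"tz": 0.27,"ax": 0,"ay": 0,"az": 0,"jaw": 1}
    - {"tx": 0,"ty": 0.83,"tz": 0.27,"ax": 0,"ay": 0,"az": 0,"jaw": 1}

```text
t: 9.38
eef_pos: [647.9, 23.0, 23.0]
tool_rot: [-0.341, 0.936, 0.082, -0.029]
force: [0.9, -1.1, 1.3]
finger_gap: 0.365
```

```bash
cat >> h.py <<'E'
def bar2(tag=""):
    """white face only"""
    st=show();s=snapshot("wrist");cv2.imwrite(f"pics/w_{tag}.png",s["img"])
    z=s["z_map"];K=s["K"];v,u=np.mgrid[0:384,0:512]
    P=np.stack([(u-K[0,2])/K[0,0]*z,-(v-K[1,2])/K[1,1]*z,-z,np.ones_like(z)],-1)@s["tool_from_camera"].T
    m=(z>0)&(np.abs(P[...,0])<10)&(P[...,1]>-80)&(P[...,1]<5)&(P[...,2]>-40)&(P[...,2]<75)&(v<280)
    w=P[m][:,1:3];best=(0,)
    for ang in np.arange(-10,80,.5):
        a=np.radians(ang);d=np.array([-np.sin(a),np.cos(a)]);n=np.array([-np.cos(a),-np.sin(a)])
        h=np.histogram(w@n,np.arange(-20,80,2.));i=h[0].argmax()
        if h[0][i]>best[0]: best=(h[0][i],ang,h[1][i]+1)
    print("face peaks",best,len(w))
    _,ang,o=best
    a=np.radians(ang);d=np.array([-np.sin(a),np.cos(a)]);n=np.array([-np.cos(a),-np.sin(a)])
    k=np.abs(w@n-o)<3;c=w[k].mean(0);V=np.linalg.svd(w[k]-c,full_matrices=False)[2][0];V*=np.sign(V[1])
    print("refined rot",np.degrees(np.arctan2(-V[0],V[1])).round(2),"extent along",np.percentile(w[k]@V,[1,99]).round(1),"c",c.round(1))
    return st,P,s
E
python3 - <<'E'
from h import *
bar2("c")
E
```

```text
t 9.38 pos [647.9  23.   23. ] app [ 0.134 -0.755 -0.642] x [0.985 0.173 0.002] q [ 0.23  0.75  1.46 -0.96  1.21  0.55] F [ 0.9 -1.1  1.3] gap 0.365
face peaks (np.int64(3599), np.float64(41.0), np.float64(21.0)) 8172
refined rot 40.3 extent along [-25.8  72.9] c [-41.4  15.6]
```

View pics/w_c.png

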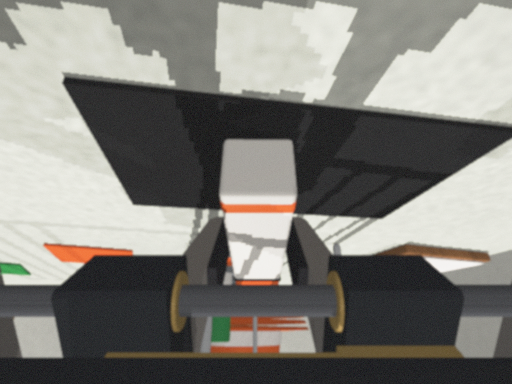

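Run:
```python
from kin import *
from h import tool,plan,get_state,np
st=get_state()
q=np.array(st["q"])
A=tool(-30,0);B=tool(-92,-49.5)
W=[("lift",[600,90,150],tool(10,30)),("A",[540,40,210],A),("A2",[510,-60,200],tool(-60,-20)),("B",[500,-145,150],B),("E",[520,-148,108],B),("F",[638,-160,108],B),("G",[638,-160,86],B)]
for n,P,T in W:
    o=ik(np.array(P)+8.5*T[:,1],T,[q]);
    if o: print(n,o[0].round(2),np.abs(o[0]-q).max().round(2));q=o[0]
    else: print(n,"none")
P,T=W[0][1:];print(plan(np.array(P)+8.5*T[:,1],T))
```

```text
lift [ 0.2   0.38  1.56 -0.55  1.26  0.21] 0.4
A [-0.15  0.08  1.71 -0.    1.36  0.37] 0.55
A2 [-0.54 -0.2   2.03  0.33  1.16  0.4 ] 0.39
B [-0.87 -0.44  2.51  1.04  0.71  0.04] 0.71
E [-0.82 -0.24  2.47  1.24  0.61 -0.19] 0.22
F [-0.63  0.11  2.15  1.33  0.46 -0.14] 0.35
G [-0.63  0.16  2.15  1.44  0.45 -0.26] 0.12
{'tx': -1.42, 'ty': -5.21, 'tz': -1.86, 'ax': 3.34, 'ay': -0.02, 'az': 0.01}
```

Run:
```python
from h import *
for P,T in [([600,90,150],tool(10,30)),([540,40,210],tool(-30,0)),([510,-60,200],tool(-60,-20))]:
    print(plan(np.array(P)+8.5*T[:,1],T))
```

```text
{'tx': -1.42, 'ty': -5.21, 'tz': -1.86, 'ax': 3.34, 'ay': -0.02, 'az': 0.01}
{'tx': -4.12, 'ty': -5.66, 'tz': -4.56, 'ax': 7.98, 'ay': 6.21, 'az': 2.92}
{'tx': -5.89, 'ty': -2.59, 'tz': -6.64, 'ax': 10.1, 'ay': 11.9, 'az': 3.21}
```

Emit:
move_arm:
  motion:
    - {"tx": -1.42,"ty": -5.21,"tz": -1.86,"ax": 3.34,"ay": 0,"az": 0,"jaw": 1}
    - {"tx": -1.42,"ty": -5.21,"tz": -1.86,"ax": 3.34,"ay": 0,"az": 0,"jaw": 1}
    - {"tx": -1.42,"ty": -5.21,"tz": -1.86,"ax": 3.34,"ay": 0,"az": 0,"jaw": 1}
    - {"tx": -1.42,"ty": -5.21,"tz": -1.86,"ax": 3.34,"ay": 0,"az": 0,"jaw": 1}
    - {"tx": -4.12,"ty": -5.66,"tz": -4.56,"ax": 7.98,"ay": 6.21,"az": 2.92,"jaw": 1}
    - {"tx": -4.12,"ty": -5.66,"tz": -4.56,"ax": 7.98,"ay": 6.21,"az": 2.92,"jaw": 1}
    - {"tx": -4.12,"ty": -5.66,"tz": -4.56,"ax": 7.98,"ay": 6.21,"az": 2.92,"jaw": 1}
    - {"tx": -4.12,"ty": -5.66,"tz": -4.56,"ax": 7.98,"ay": 6.21,"az": 2.92,"jaw": 1}
    - {"tx": -4.12,"ty": -5.66,"tz": -4.56,"ax": 7.98,"ay": 6.21,"az": 2.92,"jaw": 1}
    - {"tx": -4.12,"ty": -5.66,"tz": -4.56,"ax": 7.98,"ay": 6.21,"az": 2.92,"jaw": 1}
    - {"tx": -4.12,"ty": -5.66,"tz": -4.56,"ax": 7.98,"ay": 6.21,"az": 2.92,"jaw": 1}
    - {"tx": -5.89,"ty": -2.59,"tz": -6.64,"ax": 10.1,"ay": 11.9,"az": 3.21,"jaw": 1}
    - {"tx": -5.89,"ty": -2.59,"tz": -6.64,"ax": 10.1,"ay": 11.9,"az": 3.21,"jaw": 1}
    - {"tx": -5.89,"ty": -2.59,"tz": -6.64,"ax": 10.1,"ay": 11.9,"az": 3.21,"jaw": 1}
    - {"tx": -5.89,"ty": -2.59,"tz": -6.64,"ax": 10.1,"ay": 11.9,"az": 3.21,"jaw": 1}
    - {"tx": -5.89,"ty": -2.59,"tz": -6.64,"ax": 10.1,"ay": 11.9,"az": 3.21,"jaw": 1}
    - {"tx": -5.89,"ty": -2.59,"tz": -6.64,"ax": 10.1,"ay": 11.9,"az": 3.21,"jaw": 1}
    - {"tx": -5.89,"ty": -2.59,"tz": -6.64,"ax": 10.1,"ay": 11.9,"az": 3.21,"jaw": 1}

```text
t: 10.93
eef_pos: [511.5, -58.4, 191.3]
tool_rot: [0.709, -0.498, 0.287, -0.409]
force: [-0.0, -0.1, -0.5]
finger_gap: 0.364
```

Run:
```python
from h import *
show()
for P,T in [([500,-145,150],tool(-92,-49.5))]:
    print(plan(np.array(P)+8.5*T[:,1],T))
```

```text
t 10.93 pos [511.5 -58.4 191.3] app [ 0.294  0.171 -0.94 ] x [ 0.501 -0.865 -0.   ] q [-0.55 -0.19  2.03  0.33  1.15  0.39] F [-0.  -0.1 -0.5] gap 0.364
{'tx': 2.9, 'ty': 1.11, 'tz': -2.44, 'ax': 4.8, 'ay': 4.44, 'az': -3.08}
```

Emit:
move_arm:
  motion:
    - {"tx": 2.9,"ty": 1.11,"tz": -2.44,"ax": 4.8,"ay": 4.44,"az": -3.08,"jaw": 1}
    - {"tx": 2.9,"ty": 1.11,"tz": -2.44,"ax": 4.8,"ay": 4.44,"az": -3.08,"jaw": 1}
    - {"tx": 2.9,"ty": 1.11,"tz": -2.44,"ax": 4.8,"ay": 4.44,"az": -3.08,"jaw": 1}
    - {"tx": 2.9,"ty": 1.11,"tz": -2.44,"ax": 4.8,"ay": 4.44,"az": -3.08,"jaw": 1}
    - {"tx": 2.9,"ty": 1.11,"tz": -2.44,"ax": 4.8,"ay": 4.44,"az": -3.08,"jaw": 1}
    - {"tx": 2.9,"ty": 1.11,"tz": -2.44,"ax": 4.8,"ay": 4.44,"az": -3.08,"jaw": 1}
    - {"tx": 2.9,"ty": 1.11,"tz": -2.44,"ax": 4.8,"ay": 4.44,"az": -3.08,"jaw": 1}
    - {"tx": 2.9,"ty": 1.11,"tz": -2.44,"ax": 4.8,"ay": 4.44,"az": -3.08,"jaw": 1}
    - {"tx": 2.9,"ty": 1.11,"tz": -2.44,"ax": 4.8,"ay": 4.44,"az": -3.08,"jaw": 1}
    - {"tx": 2.9,"ty": 1.11,"tz": -2.44,"ax": 4.8,"ay": 4.44,"az": -3.08,"jaw": 1}

```text
t: 11.77
eef_pos: [507.9, -146.2, 146.7]
tool_rot: [-0.653, 0.242, -0.247, 0.674]
force: [-0.1, -1.1, -0.7]
finger_gap: 0.36
```

Run:
```python
from h import *
bar2("d")
s=snapshot("scene");cv2.imwrite("pics/scene6.png",cv2.resize(s["img"][60:300,60:380],None,fx=2.4,fy=2.4,interpolation=cv2.INTER_CUBIC))
W=pts(s)
r=silhouettes("marker_mid",s)
for x in r[:2]:
    w=W[x["pixels"]];w=w[~np.isnan(w[:,0])];print(x["score"],x["location"],np.median(w,0).round(),np.percentile(w,[2,98],axis=0).round())
s=snapshot("top");cv2.imwrite("pics/top6.png",s["img"][60:300,200:480])
```

```text
t 11.77 pos [ 507.9 -146.2  146.7] app [ 0.76  -0.026 -0.649] x [-0.031 -1.     0.004] q [-0.9  -0.42  2.5   1.06  0.73 -0.01] F [-0.1 -1.1 -0.7] gap 0.36
face peaks (np.int64(3904), np.float64(38.0), np.float64(23.0)) 6382
refined rot 37.9 extent along [-23.4  72.1] c [-41.7  16.2]
0.74 [210.9, 138.3] [ 514. -133.  166.] [[ 395. -203.    1.]
 [ 623.  -68.  218.]]
```

View pics/w_d.png

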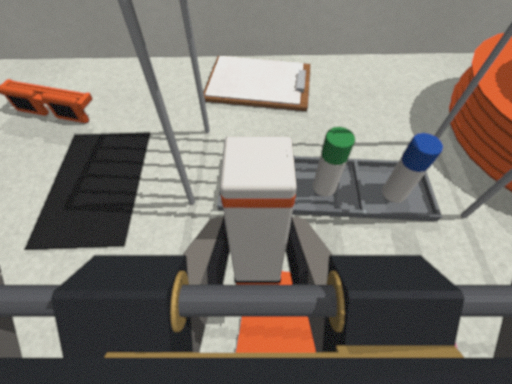

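View pics/scene6.png

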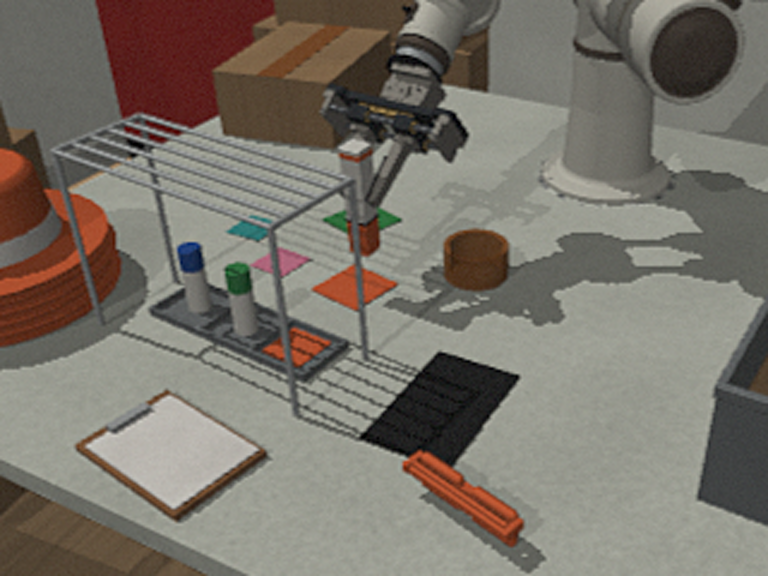

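Run:
```python
from h import *
st=show();T=tool(-92,-50)
for P in ([530,-151,110],[600,-157,108],[637,-160,108]): print(plan(np.array(P)+8.5*T[:,1],T))
```

```text
t 11.97 pos [ 507.1 -145.7  145.4] app [ 0.76  -0.027 -0.649] x [-0.033 -0.999  0.002] q [-0.9  -0.43  2.51  1.06  0.73 -0.01] F [-0.3 -0.2 -0.4] gap 0.364
{'tx': 0.18, 'ty': 1.96, 'tz': -0.48, 'ax': 0.08, 'ay': 0.02, 'az': 0.0}
{'tx': 0.32, 'ty': 4.15, 'tz': 1.29, 'ax': 0.08, 'ay': 0.02, 'az': 0.0}
{'tx': 0.4, 'ty': 5.28, 'tz': 2.25, 'ax': 0.08, 'ay': 0.02, 'az': 0.0}
```

Emit:
move_arm:
  motion:
    - {"tx": 0.18,"ty": 1.96,"tz": -0.48,"ax": 0.08,"ay": 0.02,"az": 0,"jaw": 1}
    - {"tx": 0.18,"ty": 1.96,"tz": -0.48,"ax": 0.08,"ay": 0.02,"az": 0,"jaw": 1}
    - {"tx": 0.18,"ty": 1.96,"tz": -0.48,"ax": 0.08,"ay": 0.02,"az": 0,"jaw": 1}
    - {"tx": 0.25,"ty": 3.0,"tz": 0.4,"ax": 0.08,"ay": 0.02,"az": 0,"jaw": 1}
    - {"tx": 0.32,"ty": 4.15,"tz": 1.29,"ax": 0.08,"ay": 0.02,"az": 0,"jaw": 1}
    - {"tx": 0.32,"ty": 4.15,"tz": 1.29,"ax": 0.08,"ay": 0.02,"az": 0,"jaw": 1}
    - {"tx": 0.36,"ty": 4.7,"tz": 1.77,"ax": 0.08,"ay": 0.02,"az": 0,"jaw": 1}
    - {"tx": 0.4,"ty": 5.28,"tz": 2.25,"ax": 0.08,"ay": 0.02,"az": 0,"jaw": 1}
    - {"tx": 0.4,"ty": 5.28,"tz": 2.25,"ax": 0.08,"ay": 0.02,"az": 0,"jaw": 1}

```text
t: 12.72
eef_pos: [645.9, -160.9, 104.6]
tool_rot: [-0.653, 0.237, -0.245, 0.676]
force: [-0.1, 0.1, 0.0]
finger_gap: 0.364
```

Run:
```python
from h import *
bar2("e")
s=snapshot("scene");cv2.imwrite("pics/scene7.png",cv2.resize(s["img"][80:240,70:290],None,fx=3.4,fy=3.4,interpolation=cv2.INTER_CUBIC))
st=get_state();T=tool(-92,-50)
for P in ([637.5,-160,95],[637.5,-160,90],[637.5,-160,85]): print(plan(np.array(P)+8.5*T[:,1],T,st))
```

```text
t 12.72 pos [ 645.9 -160.9  104.6] app [ 0.767 -0.026 -0.641] x [-0.033 -0.999  0.001] q [-0.65  0.11  2.16  1.38  0.47 -0.21] F [-0.1  0.1  0. ] gap 0.364
face peaks (np.int64(3910), np.float64(38.0), np.float64(23.0)) 6389
refined rot 37.91 extent along [-23.2  72.1] c [-41.6  16.2]
{'tx': 0.0, 'ty': 0.37, 'tz': -0.41, 'ax': -0.01, 'ay': 0.01, 'az': -0.01}
{'tx': -0.0, 'ty': 0.49, 'tz': -0.57, 'ax': -0.01, 'ay': 0.01, 'az': -0.01}
{'tx': -0.0, 'ty': 0.62, 'tz': -0.72, 'ax': -0.01, 'ay': 0.01, 'az': -0.01}
```

View pics/scene7.png

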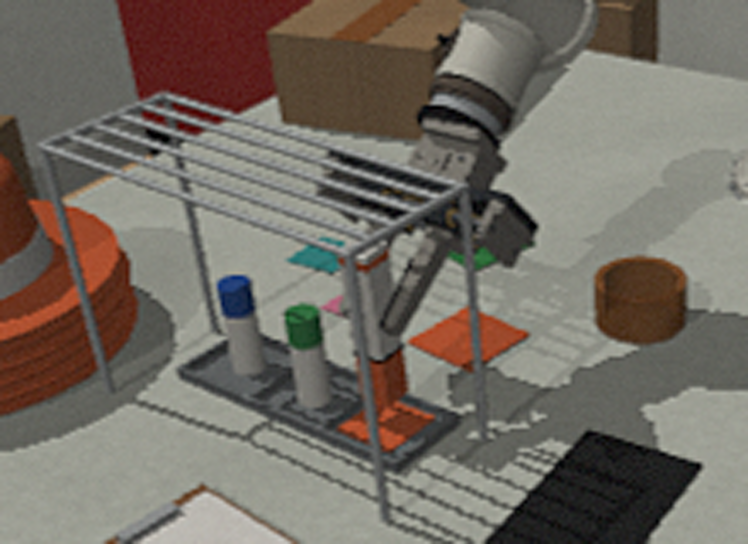

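View pics/w_e.png

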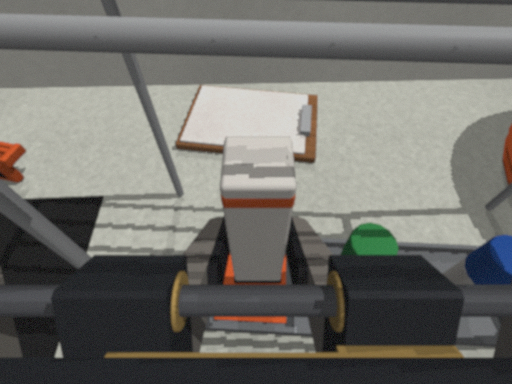

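Emit:
move_arm:
  motion:
    - {"tx": 0,"ty": 0.25,"tz": -0.28,"ax": 0,"ay": 0,"az": 0,"jaw": 1}
    - {"tx": 0,"ty": 0.42,"tz": -0.48,"ax": 0,"ay": 0,"az": 0,"jaw": 1}
    - {"tx": 0,"ty": 0.52,"tz": -0.6,"ax": 0,"ay": 0,"az": 0,"jaw": 1}
    - {"tx": 0,"ty": 0.58,"tz": -0.67,"ax": 0,"ay": 0,"az": 0,"jaw": 1}
    - {"tx": 0,"ty": 0.6,"tz": -0.7,"ax": 0,"ay": 0,"az": 0,"jaw": 1}
    - {"tx": 0,"ty": 0.6,"tz": -0.7,"ax": 0,"ay": 0,"az": 0,"jaw": 1}

```text
t: 13.32
eef_pos: [644.3, -160.2, 81.6]
tool_rot: [-0.654, 0.237, -0.245, 0.676]
force: [-0.9, 0.7, 3.7]
finger_gap: 0.365
```

Run:
```python
from h import *
bar2("f")
```

```text
t 13.32 pos [ 644.3 -160.2   81.6] app [ 0.767 -0.026 -0.641] x [-0.033 -0.999  0.   ] q [-0.65  0.16  2.16  1.49  0.46 -0.33] F [-0.9  0.7  3.7] gap 0.365
face peaks (np.int64(4013), np.float64(36.5), np.float64(23.0)) 6421
refined rot 36.56 extent along [-22.2  71.9] c [-41.3  17.1]
```

Run:
```python
from h import *
st,P,s=bar2("g")
W=pts(s,st)
def fit(m):
    w=W[m];w=w[~np.isnan(w[:,0])];k=np.ones(len(w),bool)
    for _ in range(6):
        c=w[k].mean(0);V=np.linalg.svd(w[k]-c,full_matrices=False)[2];n=V[2];k=np.abs((w-c)@n)<3
    return c.round(1),(n*np.sign(n[0]+n[2])).round(3),k.sum()
u0,u1=232,285
m=np.zeros((384,512),bool);m[142:172,u0:u1]=1;print("end face",fit(m))
m=np.zeros((384,512),bool);m[192:255,u0:u1]=1;print("side face",fit(m))
# scene camera: marker points
s=snapshot("scene");W=pts(s);img=s["img"];cv2.imwrite("pics/scene8.png",cv2.resize(img[140:230,150:210],None,fx=8,fy=6,interpolation=cv2.INTER_CUBIC))
w2c=s["world_to_cam"];K=s["K"]
def proj(p):
    c=w2c@np.r_[p,1];return np.array([c[0]/-c[2]*K[0,0]+K[0,2],-c[1]/-c[2]*K[1,1]+K[1,2]])
for z in (5,50,85,153): print(z,proj([638,-160,z]).round(1))
```

```text
t 13.37 pos [ 644.3 -160.2   81.6] app [ 0.767 -0.026 -0.641] x [-0.033 -0.999  0.001] q [-0.65  0.16  2.16  1.49  0.46 -0.33] F [-1.4  2.1  5.4] gap 0.362
face peaks (np.int64(4024), np.float64(36.5), np.float64(23.0)) 6435
refined rot 36.57 extent along [-22.4  72. ] c [-41.4  17.1]
end face (array([ 639.8, -160.3,  153.6]), array([ 0.062, -0.007,  0.998]), np.int64(1585))
side face (array([ 623.6, -159.8,  124.7]), array([ 0.998, -0.035, -0.048]), np.int64(3321))
5 [183.8 202.1]
50 [182.2 189.5]
85 [180.8 179.3]
153 [178.1 158.5]
```

View pics/scene8.png

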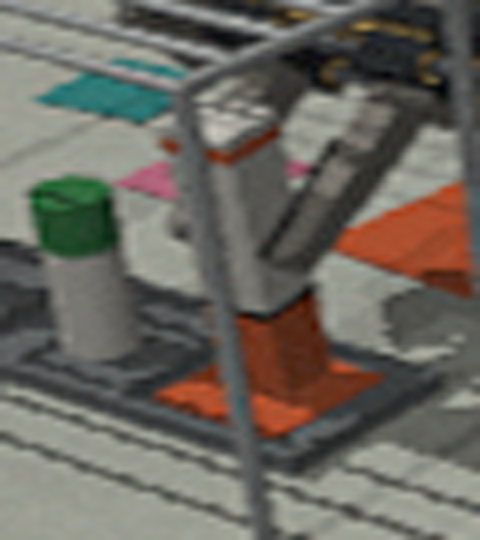

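View pics/w_g.png

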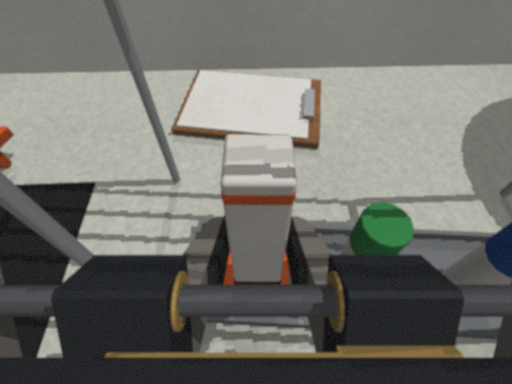

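Run:
```python
from h import *
from kin import ik
st=show();T=tool(-92,-53)
for P in ([638,-160,93],[643,-158,92],[643,-158,87.5],[643,-158,85.5],[643,-158,84.5]): print(plan(np.array(P)+8.5*T[:,1],T,st),[o.round(2) for o in ik(np.array(P)+8.5*T[:,1],T,[st["q"]])])
```

```text
t 13.47 pos [ 644.4 -160.2   81.6] app [ 0.767 -0.026 -0.641] x [-0.033 -0.999  0.001] q [-0.65  0.16  2.16  1.49  0.46 -0.33] F [-1.3  2.4  5.6] gap 0.364
{'tx': -0.0, 'ty': -0.15, 'tz': 0.2, 'ax': 0.48, 'ay': 0.02, 'az': -0.01} [array([-0.65,  0.15,  2.18,  1.6 ,  0.48, -0.43])]
{'tx': -0.09, 'ty': 0.03, 'tz': 0.3, 'ax': 0.48, 'ay': 0.02, 'az': -0.01} [array([-0.63,  0.16,  2.17,  1.61,  0.47, -0.43])]
{'tx': -0.09, 'ty': 0.14, 'tz': 0.16, 'ax': 0.48, 'ay': 0.02, 'az': -0.01} [array([-0.63,  0.17,  2.17,  1.63,  0.47, -0.46])]
{'tx': -0.09, 'ty': 0.19, 'tz': 0.1, 'ax': 0.48, 'ay': 0.02, 'az': -0.01} [array([-0.63,  0.18,  2.17,  1.64,  0.47, -0.47])]
{'tx': -0.09, 'ty': 0.22, 'tz': 0.07, 'ax': 0.48, 'ay': 0.02, 'az': -0.01} [array([-0.63,  0.18,  2.17,  1.64,  0.47, -0.47])]
```

Emit:
move_arm:
  motion:
    - {"tx": 0,"ty": -0.15,"tz": 0.2,"ax": 0,"ay": 0,"az": 0,"jaw": 1}
    - {"tx": 0,"ty": -0.15,"tz": 0.2,"ax": 0.48,"ay": 0,"az": 0,"jaw": 1}
    - {"tx": -0.09,"ty": 0.03,"tz": 0.3,"ax": 0.48,"ay": 0,"az": 0,"jaw": 1}
    - {"tx": -0.09,"ty": 0.03,"tz": 0.3,"ax": 0.48,"ay": 0,"az": 0,"jaw": 1}

```text
t: 13.8
eef_pos: [649.3, -157.7, 85.6]
tool_rot: [-0.659, 0.221, -0.229, 0.681]
force: [0.7, 0.2, -0.2]
finger_gap: 0.368
```

```bash
cat >> h.py <<'E'
def faces(tag):
    st,P,s=bar2(tag);W=pts(s,st)
    def fit(m):
        w=W[m];w=w[~np.isnan(w[:,0])];k=np.ones(len(w),bool)
        for _ in range(6):
            c=w[k].mean(0);V=np.linalg.svd(w[k]-c,full_matrices=False)[2];n=V[2];k=np.abs((w-c)@n)<3
        return c.round(1),(n*np.sign(n[0]+n[2])).round(3),k.sum()
    for nm,a,b in (("end",142,172),("side",195,255)):
        m=np.zeros((384,512),bool);m[a:b,232:285]=1;print(nm,fit(m))
E
python3 - <<'E'
from h import *
faces("h")
E
```

```text
t 13.8 pos [ 649.3 -157.7   85.6] app [ 0.797 -0.026 -0.604] x [-0.034 -0.999 -0.001] q [-0.65  0.17  2.18  1.62  0.48 -0.47] F [ 0.7  0.2 -0.2] gap 0.368
face peaks (np.int64(3905), np.float64(38.0), np.float64(23.0)) 6375
refined rot 37.91 extent along [-22.8  72.3] c [-41.7  16.3]
end (array([ 641.4, -157.8,  157.2]), array([-0.012, -0.005,  1.   ]), np.int64(1579))
side (array([ 625.6, -157.3,  127.9]), array([ 0.999, -0.035,  0.022]), np.int64(3174))
```

Emit:
move_arm:
  motion:
    - {"tx": 0,"ty": 0.05,"tz": -0.06,"ax": 0,"ay": 0,"az": 0,"jaw": 1}
    - {"tx": 0,"ty": 0.08,"tz": -0.1,"ax": 0,"ay": 0,"az": 0,"jaw": 1}
    - {"tx": 0,"ty": 0.1,"tz": -0.13,"ax": 0,"ay": 0,"az": 0,"jaw": 1}
    - {"tx": 0,"ty": 0.1,"tz": -0.13,"ax": 0,"ay": 0,"az": 0,"jaw": 1}

```text
t: 14.18
eef_pos: [649.6, -157.7, 81.7]
tool_rot: [-0.659, 0.221, -0.229, 0.681]
force: [-0.2, -0.5, -1.0]
finger_gap: 0.365
```

Run:
```python
from h import *
faces("i")
```

```text
t 14.18 pos [ 649.6 -157.7   81.7] app [ 0.797 -0.026 -0.604] x [-0.033 -0.999 -0.001] q [-0.65  0.18  2.17  1.64  0.48 -0.49] F [-0.2 -0.5 -1. ] gap 0.365
face peaks (np.int64(3889), np.float64(38.0), np.float64(23.0)) 6374
refined rot 37.88 extent along [-23.3  72.2] c [-41.7  16.3]
end (array([ 641.7, -157.8,  153.5]), array([-0.012, -0.003,  1.   ]), np.int64(1581))
side (array([ 626. , -157.3,  124.1]), array([ 0.999, -0.034,  0.021]), np.int64(3164))
```

Emit:
move_arm:
  motion:
    - {"tx": 0,"ty": 0.04,"tz": -0.05,"ax": 0,"ay": 0,"az": 0,"jaw": 1}
    - {"tx": 0,"ty": 0.04,"tz": -0.05,"ax": 0,"ay": 0,"az": 0,"jaw": 1}

```text
t: 14.4
eef_pos: [650.6, -158.0, 81.5]
tool_rot: [-0.66, 0.22, -0.228, 0.681]
force: [0.2, 1.4, 4.4]
finger_gap: 0.365
```

Run:
```python
from h import *
faces("j")
```

```text
t 14.4 pos [ 650.6 -158.    81.5] app [ 0.798 -0.026 -0.602] x [-0.033 -0.999 -0.   ] q [-0.65  0.19  2.17  1.65  0.48 -0.49] F [0.2 1.4 4.4] gap 0.365
face peaks (np.int64(3970), np.float64(37.0), np.float64(23.0)) 6395
refined rot 37.06 extent along [-22.6  72.2] c [-41.6  17. ]
end (array([ 642.5, -158.1,  153.2]), array([ 0.002, -0.004,  1.   ]), np.int64(1581))
side (array([ 627.4, -157.6,  122.9]), array([ 0.999, -0.033,  0.011]), np.int64(3171))
```

Emit:
move_arm:
  motion:
    - {"tx": 0,"ty": 0,"tz": 0,"ax": 0,"ay": 0,"az": 0,"jaw": 0.2}
    - {"tx": 0,"ty": 0,"tz": 0,"ax": 0,"ay": 0,"az": 0,"jaw": 0.1}
    - {"tx": 0,"ty": 0,"tz": 0,"ax": 0,"ay": 0,"az": 0,"jaw": 0.0}
    - {"tx": 0,"ty": 0,"tz": 0,"ax": 0,"ay": 0,"az": 0,"jaw": -0.08}
    - {"tx": 0,"ty": 0,"tz": 0,"ax": 0,"ay": 0,"az": 0,"jaw": -0.08}
    - {"tx": 0,"ty": 0,"tz": 0,"ax": 0,"ay": 0,"az": 0,"jaw": -0.08}

```text
t: 14.95
eef_pos: [650.4, -157.9, 81.2]
tool_rot: [-0.659, 0.221, -0.228, 0.681]
force: [-0.9, 0.4, 0.4]
finger_gap: 0.539
```

Run:
```python
from h import *
faces("k")
```

```text
t 14.95 pos [ 650.4 -157.9   81.2] app [ 0.798 -0.026 -0.602] x [-0.033 -0.999 -0.   ] q [-0.65  0.19  2.17  1.65  0.48 -0.49] F [-0.9  0.4  0.4] gap 0.539
face peaks (np.int64(3882), np.float64(36.5), np.float64(23.0)) 6459
refined rot 36.95 extent along [-24.   72.3] c [-41.   17.1]
end (array([ 642. , -158. ,  153.2]), array([ 0.005, -0.002,  1.   ]), np.int64(1583))
side (array([ 627.8, -157.5,  121.6]), array([ 0.999, -0.033,  0.009]), np.int64(3164))
```

View pics/w_k.png

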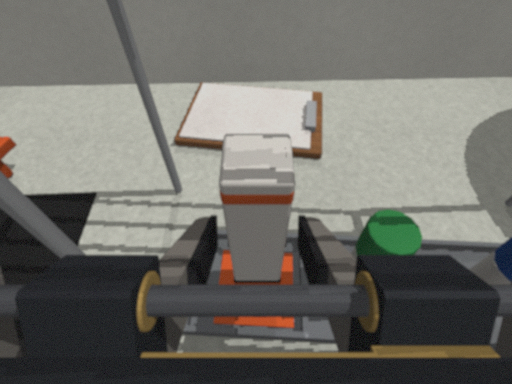

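Emit:
move_arm:
  motion:
    - {"tx": -0.03,"ty": -0.4,"tz": -0.3,"ax": 0,"ay": 0,"az": 0,"jaw": -0.08}
    - {"tx": -0.06,"ty": -1.0,"tz": -0.75,"ax": 0,"ay": 0,"az": 0,"jaw": -0.08}
    - {"tx": -0.12,"ty": -1.9,"tz": -1.4,"ax": 0,"ay": 0,"az": 0,"jaw": -0.08}
    - {"tx": -0.2,"ty": -2.9,"tz": -2.15,"ax": 0,"ay": 0,"az": 0,"jaw": -0.08}
    - {"tx": -0.27,"ty": -4.1,"tz": -3.0,"ax": 0,"ay": 0,"az": 0,"jaw": -0.08}
    - {"tx": -0.27,"ty": -4.6,"tz": -3.0,"ax": 0,"ay": 0,"az": 0,"jaw": -0.08}
    - {"tx": -0.27,"ty": -4.6,"tz": -3.0,"ax": 0,"ay": 0,"az": 0,"jaw": -0.08}

```text
t: 15.58
eef_pos: [512.1, -146.7, 90.5]
tool_rot: [-0.659, 0.22, -0.228, 0.682]
force: [0.6, 0.3, 0.7]
finger_gap: 0.537
```

Run:
```python
from h import *
st=show();s=snapshot("wrist");cv2.imwrite("pics/w_l.png",s["img"]);W=pts(s,st)
m=(np.abs(W[...,0]-642)<30)&(np.abs(W[...,1]+158)<25)&(W[...,2]>30)&(W[...,2]<170)
w=W[m];print(len(w),np.percentile(w,[2,50,98],axis=0).round(1))
top=w[w[:,2]>149];print("top",len(top),top.mean(0).round(1))
f=w[(w[:,2]<145)];
for a in range(30,150,30):
    g=f[(f[:,2]>a)&(f[:,2]<a+30)]; print(a,len(g),np.median(g,0).round(1) if len(g) else "")
s=snapshot("scene");cv2.imwrite("pics/scene9.png",cv2.resize(s["img"][80:240,70:290],None,fx=3.4,fy=3.4,interpolation=cv2.INTER_CUBIC))
```

```text
t 15.58 pos [ 512.1 -146.7   90.5] app [ 0.798 -0.028 -0.602] x [-0.035 -0.999 -0.   ] q [-0.92 -0.21  2.54  1.42  0.68 -0.45] F [0.6 0.3 0.7] gap 0.537
5092 [[ 627.  -171.6   35.4]
 [ 628.4 -157.1  117. ]
 [ 652.  -142.7  153.4]]
top 947 [ 638.4 -157.4  152.5]
30 662 [ 628.4 -157.4   46.1]
60 874 [ 628.4 -157.    76.6]
90 1133 [ 628.3 -157.1  105.8]
120 1241 [ 628.2 -157.2  133.3]
```

View pics/w_l.png

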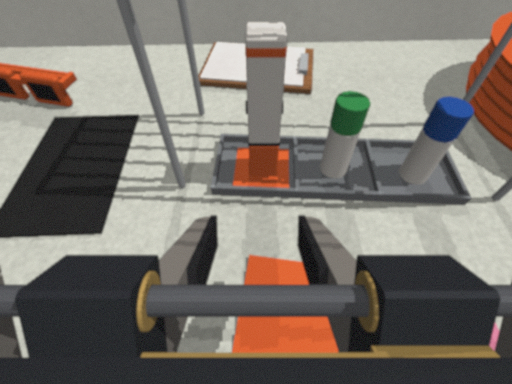

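View pics/scene9.png

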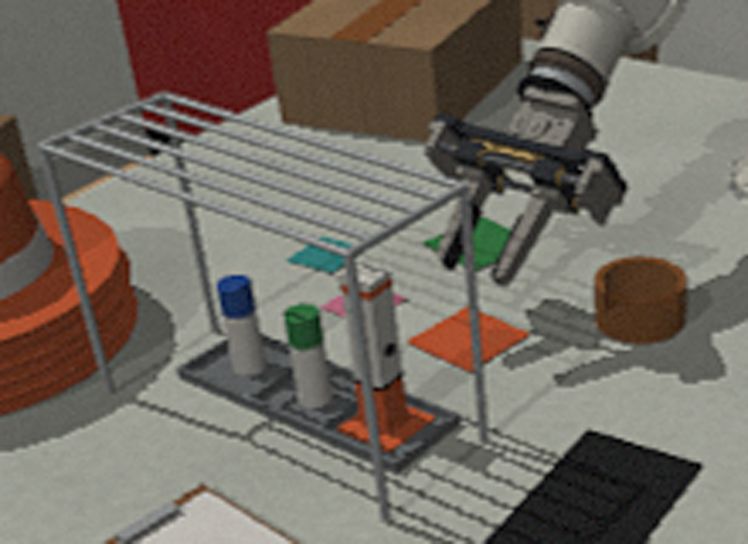

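```bash
python3 -c "
from workcell import close_job
print(close_job())"
```

```text
the job is handed in; nothing more can be done
None
```

The marker is standing upright on its cap on the orange tile, released, and the job was handed in at about 16 s of the 62 s allowed. `close_job()` gives no verdict, so the success below is my own reading of the cameras and forces.

**What I did:** I gripped the marker across its thumb pads and lifted it. I then pressed its tail on the rubber mat with the gripper leaning 50°. It turned about 40° in the fingers. I carried it in under the riser from the front, set it down on the tile, opened the fingers and backed out.

**Last checks:**
- **Mat press:** the wrist force was about 4.5 N while the marker was slanting roughly 25–30°, more than the 13° needed.
- **Standing:** after release the camera showed the side face vertical to within about 0.3°. The top was at about 153 mm, which is right for standing on the tile.
- **Position:** the marker's centre is at about (643, -157) and the tile's at about (646.5, -155), so it is roughly 4 mm off centre against the 22 mm allowed.
- **Clearance and other things:** the gripper was about 130 mm clear of the marker. In the last pictures the glue sticks are upright and the sunglasses and tape look where they were; I did not re-measure their positions.

**What went wrong or disagreed:**
- The first move call was refused because rows were missing keys.
- My first attempt at leaning on the mat ran joint 5 into its lower limit, so I pressed from another direction.
- On the first touch on the tile the marker leaned about 3°. I lifted it 6 mm, changed the lean to 53° (past the suggested 35–50°) and set it down again, straight.

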